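# Tare the balance with its bowl and weigh a lens tube

### The job

Weigh the black lens tube: set the empty aluminium bowl on the balance with its foot fully home and level inside the pan's locating ring (feel for it, the pan sits loosely) and let go of it, press the tare key (the wide one right of the display) right down and hold it for a good second, then stand the lens tube upright in the bowl, lowering rather than dropping it, and leave it there. The balance is delicate: never push on any part of it with more than 15 N, keep off its power key (the small round one left of the display), and do not press tare again once the tube is in. Leave the other things on the bench where they are.

Things in the scene. Friction and masses are not known exactly. Their poses are not given: they have to be found in the camera images.
- balance: Bench balance fixed on the table, white, 220 mm deep (x), 180 mm wide (y). Origin: centre of its underside; x from the key side (front) to the back, y to the left seen from the front, z up. Rear 62 mm high, with the pan on it; the front 75 mm is a panel sloping down to the front by 0.12 rad, 53 mm high in its middle, with the display between two keys. More than 15 N on any part overloads it.
- pan_middle (a point): 35 mm behind the balance's origin, 72 mm above the table: where the centre of the pan's upper face is when the pan sits centred. The pan (round steel plate, 120 mm dia) sits loosely: it lies up to 5 mm off this point in x and up to 5 mm in y (balance's axes), which is not measured; 4 N sideways shifts it. It sinks without tilting on a spring: 1.5 N preload, then 2.5 N/mm, 6.5 mm travel.
- ring_middle (a point): 6 mm above pan_middle: centre of the top of the raised locating ring when the pan sits centred. The ring is part of the pan, around the pan's centre, and off by as much as the pan is. Inside dia 46.2 mm without a lead-in, outside 56 mm, 6 mm high above the pan's upper face, on which the bowl's foot must rest.
- tare_key (a joint): Tare key, wide push key on the right (-y) of the display, 26 mm (x) by 36 mm (y), 7 mm proud of the panel. Value in m: 0 up, 0.004 fully down. Sprung: starts to move at 1.4 N, fully down at 4.2 N, springs back. Pressed when beyond 0.003; the balance tares when that lasts 1 s with the bowl seated and not touched.
- tare_top (a point): Centre of the tare key's top face, 60 mm above the table when up (it sinks with the key). The key moves along the panel's normal, 0.12 rad off vertical.
- power_key (a joint): Power key, 16 mm round push key on the left (+y) of the display, same spring and travel as the tare key. Must not be pressed beyond 0.002.
- power_top (a point): Centre of the power key's top face, 6 mm proud of the panel.
- bowl: Empty round aluminium bowl, 45 mm high, about 0.12 kg, standing on the table. Origin at the centre of its underside, z up. Foot 44 mm dia and 8 mm high (lower edge nearly sharp); above it the wall flares to 62 mm outside dia from 18 mm height to the rim, wall 3 mm, inside 56 mm dia. Inner floor 12 mm above the origin, about 48 mm dia. Can be held across its outside below the rim.
- lens_tube: Black lens tube, upright solid-looking cylinder 30 mm dia and 60 mm high with a 34 mm dia collar on its lowest 9 mm, about 0.09 kg, standing on the table. Origin at the centre of its underside, z up.
- tube_middle (a point): Centre of the lens tube, 30 mm above its underside.
- pedestal: Bystander: plain aluminium pedestal post 25 mm dia, 50 mm high, 32 mm foot. Origin at the centre of its underside.
- mirror_mount: Bystander: black mirror mount about 46 mm wide on a 40 mm aluminium pedestal, 86 mm high in all. Origin at the centre of its underside.
Mind the look-alikes: they are no part of the job. What is shaped like the bowl but pink is not meant.

How it is judged:
By the outcome, as a careful person would: the job done as asked, in the order asked, and still so for the second after the job is handed in, with the robot touching nothing.
It also fails if it takes over 72 s, if anything falls off the work surface, if the arm or the gripper's body presses on something with over 40 N, if the wrist force passes 120 N, or if a joint passes its speed limit or range.

### The arm

A 6-joint arm with a two-finger parallel gripper is mounted at the origin on the work surface. World frame = base frame: x ahead of the robot, y to its left, z up, the work surface at z = 0. Lengths are in m, angles in rad, forces in N, time in s.
With the tool pointing down it reaches from about 0.25 to 0.725 m from the base axis. Payload 4 kg.
Tool frame: the origin (TCP) lies where the fingers leave the gripper's body, on its centre line; the fingertips stand 73 mm ahead of it and the grasp point (between the pads) lies 54 mm ahead of it (bot.tip_reach is the z of the fingertips in the tool frame, in m); z points along the fingers, x is the direction in which the jaws open and shut, and the axes are right-handed (so a half turn about z gives the same grasp; the last joint's range is limited). The gripper opens to 85 mm and grips with 20 to 120 N. Pads are 22 mm wide; open, the fingers measure 114 mm over their backs; the gripper's body (76 mm by 85 mm) begins 54 mm behind the grasp point. The pads swing forward as they close: fully open they stand 13 mm farther back than shut.
Start: joints at [-1.16, 0.241, 0.005, 1.335, 0, 1.571], TCP at [0.2, -0.458, 0.304] pointing down, gripper open.
Joint ranges: [-2.72, 2.72], [-1.05, 1.87], [-1.09, 1.28], [-1.99, 2.15], [-1.42, 1.44], [-3.14, 3.14]. Speed limits (rad/s): [2.79, 2.79, 3.14, 3.14, 3.14, 3.14].

### API

Orientations are given as a unit quaternion [x, y, z, w].
In Python, from workcell import bot, vision, job_done gives the robot as it stands.
- The arm moves only by the tool drive_tool, never from a script. Its argument "steps" is one flat list of numbers, 7 for each row, row after row: the shift along the tool's x, y, z in m, then the turn, a rotation vector about the tool's x, y, z in degrees, then the closure, from -1 (fully open) to 1 (shut). A call has 1 to 8 rows; each row shifts and turns the commanded pose from where the row before left it, along the tool's axes as they then stand; what a row does not reach is not made up. A row lasts 1/12 s, in which the tool goes at most 41.7 mm and 7.16 degrees, less where a joint would pass 70% of its speed; a pose out of reach is approached as far as the arm can. A call is refused whole if a number of a shift passes 0.0417 or a number of a turn 7.16, either way. A call with a gripper value outside its range is refused whole. The fingers move at their own pace and stop on an object; the grip force is fixed at half the most. Time passes only in rows, so rows that do not move let the fingers close. It gives the time, the measured TCP pose, the force and the opening at its end, in the units of the state.
- bot.get_obs(): the state, without advancing time (a new reading comes with each control period).
- vision.camera(name): name is "scene" or "top"; returns (picture, depth): 400x640x3 uint8, red, green, blue; 400x640 float32, m along the optical axis (not along the pixel's ray), 0 where there is no reading.
- vision.camera_model(name): a dict with "mtx" (3x3 intrinsics, pixels), "rvec" (rotation vector, rad) and "tvec" (3), from world to camera coordinates, as OpenCV has them. Camera axes: x right, y down, z forward; pixel columns grow to the right and rows downward; lengths in m; the calibration is good to about 2 mm. A picture is of the moment at which its call begins. camera_model takes no time and is no camera call.
- job_done(): hands the job in, once; it reports no verdict.
The state is a dict: "clock": time; "joint_pos": joint angles; "joint_vel": joint speeds; "tau": joint torques, N m; "eef_pos": TCP position; "tool_rot": TCP orientation; "ft_force": force on the tool from outside, world axes, zero at the start; "ft_torque": the same for the moment, N m; "grip_width": finger opening in m.
Only numpy, scipy, OpenCV 4.12 (cv2) and the standard library are available. Lean on these libraries where they do the work, as an engineer would, in place of code of your own. Each camera call takes 0.05 s, during which the arm holds its last target.

## Working session

There is one attempt and no reset: what is moved stays moved. The work goes in short steps, Python scripts to look and compute and a tool call to move; the robot and the scene stay as the last step left them, time stands still between calls to the robot, and variables do not carry over. Pictures are saved under pics/ and viewed, and the job is handed in when it is done.

Besides the shell and the picture viewer there is one more tool, called by a JSON object that holds its "op" and its "data", one argument or row to a line. drive_tool: Moves the arm, as the interface text tells. Its arguments: {"type":"object","properties":{"steps":{"type":"array"}},"required":["steps"]}

```bash
mkdir -p pics; ls; python3 - <<'E'
from workcell import bot, vision
import cv2,numpy as np
for n in("scene","top"):
    p,d=vision.camera(n); cv2.imwrite(f"pics/{n}0.png",p[:,:,::-1]); np.save(f"{n}_d.npy",d); np.save(f"{n}_p.npy",p)
    m=vision.camera_model(n); print(n,m)
print(bot.get_obs())
E
```

```text
pics
scene {'mtx': array([[418.54687913,   0.        , 323.17243669],
       [  0.        , 418.54687913, 201.13976868],
       [  0.        ,   0.        ,   1.        ]]), 'rvec': array([ 1.41051269,  2.21103971, -0.85713672]), 'tvec': array([ 0.23078163, -0.2919227 ,  1.39266648])}
top {'mtx': array([[388.61659403,   0.        , 319.3417719 ],
       [  0.        , 388.61659403, 192.70160573],
       [  0.        ,   0.        ,   1.        ]]), 'rvec': array([ 2.13983762, -2.17325575,  0.12865008]), 'tvec': array([0.03124937, 0.53431235, 0.96466354])}
{'clock': 0.1, 'joint_pos': array([-1.15998612e+00,  2.41326943e-01,  3.84917334e-03,  1.33523897e+00,
        1.20749628e-05,  1.57074799e+00]), 'joint_vel': array([ 0.00034962, -0.00217163,  0.00403041,  0.00073862, -0.00076019,
        0.00104231]), 'tau': array([ 7.84695440e-04, -3.73138404e+01,  2.53010201e+01,  1.08611182e-02,
       -6.88336922e-05, -1.56709664e-06]), 'eef_pos': array([ 0.19950026, -0.45798807,  0.30310349]), 'tool_rot': array([ 8.36479311e-01, -5.47997664e-01, -7.99859314e-04, -5.31280234e-04]), 'ft_force': array([ 0.34818074,  0.375783  , -0.39062229]), 'ft_torque': array([-0.02658039, -0.00967401, -0.01447043]), 'grip_width': 0.08533068542804433}
```

View pics/scene0.png

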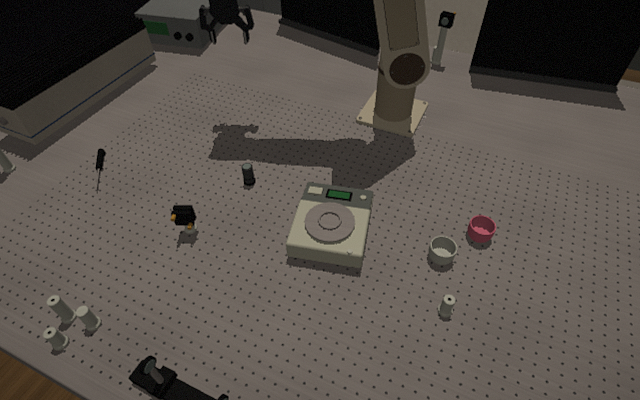

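View pics/top0.png

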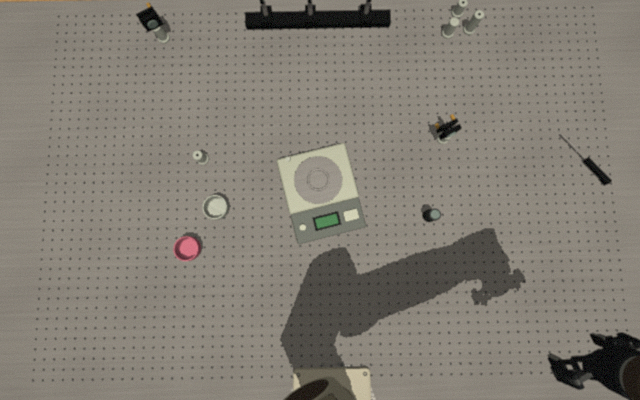

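The scene view shows the bowl at about (443,250), the pink look-alike at (482,228), the tube at (248,174) and the balance at (330,225). In the top view they are: bowl (215,206), tube (431,214), pan (318,179), tare key (351,215), power key (303,228).

```bash
cat > h.py <<'E'
import numpy as np,cv2
from workcell import bot, vision
def cam(n):
    m=vision.camera_model(n); R=cv2.Rodrigues(m['rvec'])[0]; return m['mtx'],R,np.array(m['tvec']).ravel()
def ray(n,uv,z):
    K,R,t=cam(n); uv=np.atleast_2d(np.asarray(uv,float)); c=-R.T@t
    d=np.c_[uv,np.ones(len(uv))]@np.linalg.inv(K).T@R
    s=(z-c[2])/d[:,2]; return c+d*s[:,None]
def proj(n,P):
    K,R,t=cam(n); p=(np.atleast_2d(P)@R.T+t)@K.T; return p[:,:2]/p[:,2:]
def cloud(n,d):
    K,R,t=cam(n); v,u=np.mgrid[:d.shape[0],:d.shape[1]]
    p=np.stack([u,v,np.ones_like(u)],-1)@np.linalg.inv(K).T*d[...,None]
    return (p-t)@R
def circ(P):
    A=np.c_[2*P[:,0],2*P[:,1],np.ones(len(P))]; s=np.linalg.lstsq(A,(P[:,:2]**2).sum(1),rcond=None)[0]
    return s[0],s[1],np.sqrt(s[2]+s[0]**2+s[1]**2)
def crop(p,u0,v0,u1,v1,k,f):
    cv2.imwrite(f,cv2.resize(p[v0:v1,u0:u1,::-1],None,fx=k,fy=k,interpolation=cv2.INTER_NEAREST))
E
python3 - <<'E'
from h import *
for n,b in(("top",[(180,180,250,230),(410,190,460,230),(265,135,375,250)]),("scene",[(420,225,465,275),(230,155,265,195),(280,170,385,275)])):
    p=np.load(n+"_p.npy"); d=np.load(n+"_d.npy"); c=cloud(n,d)
    for i,(a,bb,e,f) in enumerate(b):
        q=c[bb:f,a:e].reshape(-1,3); q=q[(q[:,2]<.3)]
        print(n,i,"zmax",np.percentile(q[:,2],[50,90,99]))
        k=q[q[:,2]>(.035 if i<2 else .05)]; print(len(k),(k.max(0)+k.min(0))/2,k.max(0)-k.min(0))
    ims=[cv2.resize(p[bb:f,a:e,::-1],(260,int(260*(f-bb)/(e-a))),interpolation=cv2.INTER_CUBIC) for a,bb,e,f in b]
    H=max(i.shape[0] for i in ims); cv2.imwrite(f"pics/{n}_crops.png",np.hstack([np.pad(i,((0,H-i.shape[0]),(0,0),(0,0))) for i in ims]))
E
```

```text
top 0 zmax [0.00029248 0.0122191  0.04486867]
129 [0.50245612 0.28881038 0.04141278] [0.0587029  0.06033068 0.01275715]
top 1 zmax [0.00024954 0.00499669 0.06270038]
144 [ 0.47422828 -0.26136654  0.0507258 ] [0.02913333 0.02788426 0.02972679]
top 2 zmax [0.00392009 0.07125197 0.07589255]
5769 [0.53406097 0.02071495 0.06654499] [0.24817961 0.21642377 0.03303996]
scene 0 zmax [0.00098091 0.03446873 0.04602251]
219 [0.50124409 0.28895953 0.0414537 ] [0.06206942 0.06106381 0.01288841]
scene 1 zmax [7.81984564e-05 3.32879444e-02 6.16367132e-02]
135 [ 0.47402179 -0.2613032   0.04932957] [0.03178858 0.02949547 0.02855385]
scene 2 zmax [0.02606559 0.07132579 0.07598154]
4817 [0.53714472 0.02168327 0.06538996] [0.24256994 0.21665335 0.0307628 ]
```

```bash
python3 - <<'E'
from h import *
import cv2
p=np.load("top_p.npy"); crop(p,265,135,375,250,5,"pics/t_bal.png")
p=np.load("scene_p.npy"); crop(p,280,170,385,275,5,"pics/s_bal.png")
E
```

```text
(no output)
```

View pics/top_crops.png

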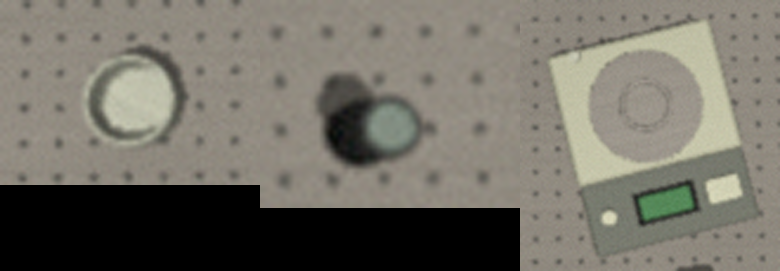

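View pics/t_bal.png

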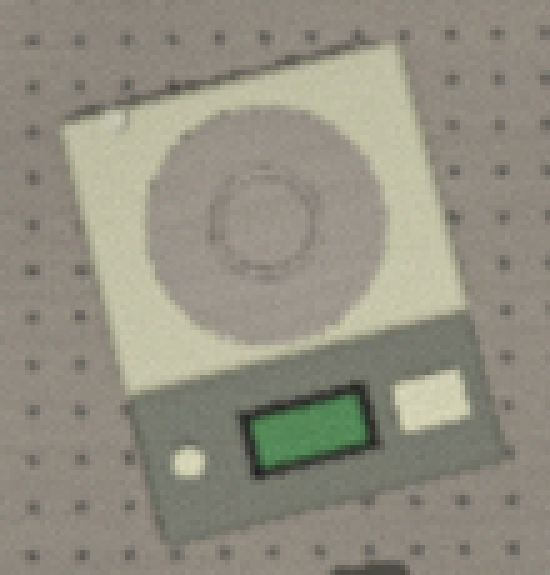

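View pics/s_bal.png

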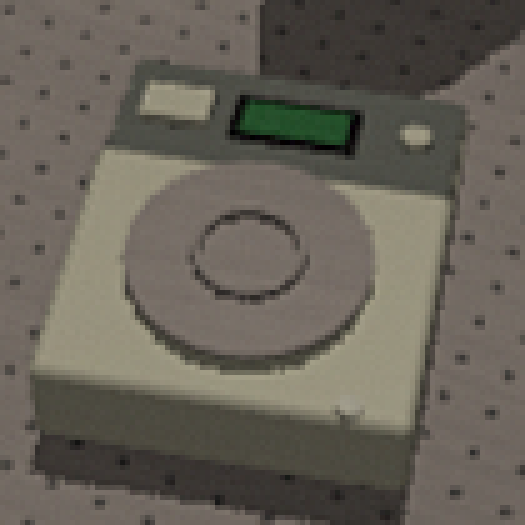

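```bash
cat > m.py <<'E'
from h import *
def contour(mask,near):
    cs,_=cv2.findContours(mask.astype(np.uint8),cv2.RETR_EXTERNAL,cv2.CHAIN_APPROX_NONE)
    cs=[c for c in cs if len(c)>8]
    return min(cs,key=lambda c:np.linalg.norm(c.reshape(-1,2).mean(0)-near))
def up(p,b,k=8):
    a,bb,e,f=b; return cv2.resize(cv2.GaussianBlur(p[bb:f,a:e],(3,3),0),None,fx=k,fy=k,interpolation=cv2.INTER_CUBIC).astype(float)
def back(pts,b,k=8): return (np.asarray(pts,float)+.5)/k-.5+np.array(b[:2])
def rimfit(n,uv,z):
    P=ray(n,uv,z); x=circ(P)
    for _ in range(4):
        r=np.hypot(P[:,0]-x[0],P[:,1]-x[1]); e=np.abs(r-x[2]); P=P[e<=max(np.percentile(e,80),.0008)] if len(P)>60 else P; x=circ(P)
    return np.array(x)
E
python3 - <<'E'
from m import *
B={"top":dict(pan=(280,140,360,215),tare=(338,205,364,226),pw=(296,221,311,236),tube=(415,200,448,228)),"scene":dict(pan=(300,195,360,250),tare=(305,184,326,198),pw=(357,192,370,203),tube=(236,157,262,192))}
out=[]
for n in B:
    p=np.load(n+"_p.npy")
    for k,b in B[n].items():
        q=up(p,b); 
        c=np.array([q.shape[1],q.shape[0]])/2
        g=q.sum(2)
        if k=="pan":
            m=(q[...,0]-q[...,2]); thr=cv2.threshold(np.clip(m*3,0,255).astype(np.uint8),0,255,cv2.THRESH_OTSU+cv2.THRESH_BINARY_INV)
            ct=contour(thr[1]>0,c); z=.072
            print(n,k,rimfit(n,back(ct.reshape(-1,2),b),z)); mm=thr[1]
        else:
            t,mm=cv2.threshold(np.clip(g/3,0,255).astype(np.uint8),0,255,cv2.THRESH_OTSU)
            if k=="tube": mm=255-mm
            ct=contour(mm>0,c)
            u=back(ct.reshape(-1,2),b)
            if k in("tare","pw"):
                M=cv2.moments(ct); cc=back([[M['m10']/M['m00'],M['m01']/M['m00']]],b)
                print(n,k,ray(n,cc,.060 if k=="tare" else .059)[0], cv2.minAreaRect(ray(n,u,.06)[:,:2].astype(np.float32)))
        cv2.imwrite(f"pics/m_{n}_{k}.png",np.hstack([q[...,::-1].astype(np.uint8),np.repeat(mm[...,None],3,2)]))
E
```

```text
top pan [0.56773215 0.02079711 0.10037895]
top tare [ 0.47510165 -0.05407422  0.06      ] ((0.4751289486885071, -0.0541052371263504), (0.02579873986542225, 0.036009281873703), 13.282015800476074)
top pw [0.44637243 0.06638415 0.059     ] ((0.44655922055244446, 0.06640949845314026), (0.01637129671871662, 0.01477064099162817), 89.12071990966797)
scene pan [0.55146037 0.02103136 0.07687679]
scene tare [ 0.474549   -0.05577904  0.06      ] ((0.47425171732902527, -0.055910445749759674), (0.023702403530478477, 0.03594713285565376), 13.869573593139648)
scene pw [0.44478645 0.06467817 0.059     ] ((0.4454137682914734, 0.06503493338823318), (0.014747254550457, 0.015221226960420609), 58.12237548828125)
```

```bash
cat >> m.py <<'E'
def panfit(n,p,save=None):
    b={"top":(270,130,370,220),"scene":(285,185,380,265)}[n]; q=up(p,b)
    v,u=np.mgrid[:q.shape[0],:q.shape[1]]
    P=ray(n,back(np.c_[u.ravel(),v.ravel()],b),.072)
    r=np.hypot(P[:,0]-.566,P[:,1]-.021).reshape(u.shape)
    m=(q[...,0]-q[...,2])/q.sum(2)
    inn=np.median(m[r<.05]); out=np.median(m[(r>.068)&(r<.075)])
    mask=(np.abs(m-inn)<np.abs(m-out))&(r<.074)
    mask=cv2.morphologyEx(mask.astype(np.uint8),cv2.MORPH_OPEN,np.ones((15,15)))
    mask=cv2.morphologyEx(mask,cv2.MORPH_CLOSE,np.ones((25,25)))
    ct=contour(mask,np.array(mask.shape[::-1])/2).reshape(-1,2)
    if save: cv2.imwrite(save,cv2.drawContours(q[...,::-1].astype(np.uint8).copy(),[ct.reshape(-1,1,2)],-1,(0,0,255),2))
    return rimfit(n,back(ct,b),.072),inn,out,(back(ct,b))
E
python3 - <<'E'
from m import *
for n in("top","scene"):
    p=np.load(n+"_p.npy"); r,i,o,ct=panfit(n,p,f"pics/pan_{n}.png"); print(n,r,i,o)
    c=cloud(n,np.load(n+"_d.npy")); q=c[(np.hypot(c[...,0]-.566,c[...,1]-.021)<.08)&(c[...,2]>.067)&(c[...,2]<.1)]
    print("depth pan",len(q),q.mean(0),(q.max(0)+q.min(0))/2,np.ptp(q,axis=0))
    q=q[q[:,2]>.0745];print("ring",len(q),q.mean(0))
    # tube/bowl from depth
    for nm,cx,cy,zl in(("bowl",.502,.289,.04),("tube",.474,-.261,.055)):
        q=c[(np.hypot(c[...,0]-cx,c[...,1]-cy)<.05)&(c[...,2]>zl)&(c[...,2]<.1)]; print(nm,len(q),q.mean(0),circ(q[:, :2]))
E
```

```text
top [0.56252943 0.02640025 0.05832688] 0.037209302325581395 0.04900181488203267
depth pan 1804 [0.56310352 0.02595571 0.07238645] [0.56536349 0.02578971 0.07503684] [0.12540423 0.11907578 0.01605626]
ring 223 [0.5636324  0.02560342 0.07673175]
bowl 99 [0.50159627 0.28841713 0.04416354] (np.float64(0.502351596941346), np.float64(0.28872412422659055), np.float64(0.029161557135125808))
tube 118 [ 0.47438785 -0.26163477  0.06066264] (np.float64(0.47440414304848927), np.float64(-0.26176369756328527), np.float64(0.010673100283224803))
scene [0.55677846 0.0227614  0.06417521] 0.05 0.06103286384976526
depth pan 1563 [0.56521576 0.02704052 0.07241477] [0.56326318 0.02547181 0.07410013] [0.12037491 0.11942646 0.01334246]
ring 165 [0.56455704 0.028084   0.07689472]
bowl 144 [0.50261021 0.28864824 0.04391137] (np.float64(0.5013854065043601), np.float64(0.2886224369023763), np.float64(0.02924208898906749))
tube 75 [ 0.47508176 -0.26117373  0.06004499] (np.float64(0.47409013573125053), np.float64(-0.2617931579777161), np.float64(0.011160297634069637))
```

```bash
python3 - <<'E'
import cv2,numpy as np
a=cv2.imread("pics/pan_top.png");b=cv2.imread("pics/pan_scene.png");b=cv2.resize(b,None,fx=.5,fy=.5);a=cv2.resize(a,None,fx=.5,fy=.5)
H=max(a.shape[0],b.shape[0]);cv2.imwrite("pics/pan2.png",np.hstack([np.pad(i,((0,H-i.shape[0]),(0,0),(0,0))) for i in(a,b)]))
E
```

```text
(no output)
```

View pics/pan2.png

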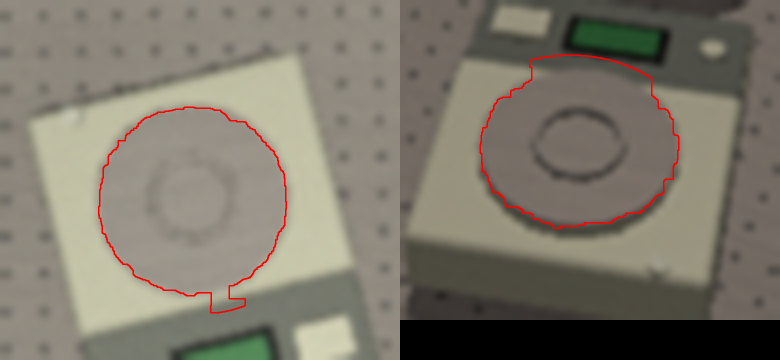

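The pan and ring centre is about (0.564, 0.026), the bowl (0.502, 0.289) and the tube (0.474, -0.262). Balance yaw is about 13.4°. First I turn the jaws to line up with the balance's x axis.

{"op": "drive_tool", "data": {
  "steps": [0, 0, 0, 0, 0, -6.65, -1, 0, 0, 0, 0, 0, -6.65, -1, 0, 0, 0, 0, 0, -6.65, -1, 0, 0, 0, 0, 0, -6.65, -1, 0, 0, 0, 0, 0, -6.65, -1, 0, 0, 0, 0, 0, -6.65, -1, 0, 0, 0, 0, 0, -6.65, -1, 0, 0, 0, 0, 0, -6.65, -1]
}}

```text
clock: 0.77
eef_pos: [0.1995, -0.4581, 0.3033]
tool_rot: [0.994, -0.113, -0.0, -0.001]
ft_force: [-0.5, 0.1, -0.5]
grip_width: 0.0857
```

{"op": "drive_tool", "data": {
  "steps": [0, 0, 0, 0, 0, -6.65, -1, 0, 0, 0, 0, 0, -6.65, -1, 0, 0, 0, 0, 0, -6.65, -1, 0, 0, 0, 0, 0, -6.65, -1]
}}

```text
clock: 1.1
eef_pos: [0.1996, -0.4581, 0.3034]
tool_rot: [0.993, 0.119, -0.0, -0.001]
ft_force: [0.3, 0.0, 0.2]
grip_width: 0.0856
```

```bash
cat > pl.py <<'E'
import sys
from h import *
from scipy.spatial.transform import Rotation as R
o=bot.get_obs()
Rt=R.from_quat(o['tool_rot']); x=Rt.as_matrix()[:,0]
print("t",o['clock'],"pos",o['eef_pos'].round(4),"jawdeg",np.degrees(np.arctan2(x[1],x[0])).round(2),"rotvec tilt",(Rt.as_matrix()[:,2]).round(4),"f",o['ft_force'].round(2),"w",round(o['grip_width'],4),"tip",bot.tip_reach)
for a in sys.argv[1:]:
    t=np.array([float(v) for v in a.split(',')]); print(a,"-> tool shift",Rt.inv().apply(t-o['eef_pos']).round(4))
E
python3 pl.py .502,.2887,.30
```

```text
t 1.1 pos [ 0.1996 -0.4581  0.3034] jawdeg 13.67 rotvec tilt [-5.0e-04  1.1e-03 -1.0e+00] f [0.31 0.   0.25] w 0.0856 tip 0.0726
.502,.2887,.30 -> tool shift [ 0.4703 -0.6542  0.0041]
```

{"op": "drive_tool", "data": {
  "steps": [0.0196, -0.0273, 0, 0, 0, 0, -1, 0.0196, -0.0273, 0, 0, 0, 0, -1, 0.0196, -0.0273, 0, 0, 0, 0, -1, 0.0196, -0.0273, 0, 0, 0, 0, -1, 0.0196, -0.0273, 0, 0, 0, 0, -1, 0.0196, -0.0273, 0, 0, 0, 0, -1, 0.0196, -0.0273, 0, 0, 0, 0, -1, 0.0196, -0.0273, 0, 0, 0, 0, -1]
}}

```text
clock: 1.77
eef_pos: [0.3018, -0.2081, 0.3036]
tool_rot: [0.993, 0.116, -0.0, -0.0]
ft_force: [1.3, -0.3, 0.5]
grip_width: 0.0852
```

{"op": "drive_tool", "data": {
  "steps": [0.0196, -0.0273, 0, 0, 0, 0, -1, 0.0196, -0.0273, 0, 0, 0, 0, -1, 0.0196, -0.0273, 0, 0, 0, 0, -1, 0.0196, -0.0273, 0, 0, 0, 0, -1, 0.0196, -0.0273, 0, 0, 0, 0, -1, 0.0196, -0.0273, 0, 0, 0, 0, -1, 0.0196, -0.0273, 0, 0, 0, 0, -1, 0.0196, -0.0273, 0, 0, 0, 0, -1]
}}

```text
clock: 2.43
eef_pos: [0.404, 0.0407, 0.3037]
tool_rot: [0.993, 0.116, -0.0, 0.0]
ft_force: [0.7, -1.2, 0.6]
grip_width: 0.0854
```

{"op": "drive_tool", "data": {
  "steps": [0.0196, -0.0273, 0, 0, 0, 0, -1, 0.0196, -0.0273, 0, 0, 0, 0, -1, 0.0196, -0.0273, 0, 0, 0, 0, -1, 0.0196, -0.0273, 0, 0, 0, 0, -1, 0.0196, -0.0273, 0, 0, 0, 0, -1, 0.0196, -0.0273, 0, 0, 0, 0, -1, 0.0196, -0.0273, 0, 0, 0, 0, -1, 0.0196, -0.0273, 0, 0, 0, 0, -1]
}}

```text
clock: 3.1
eef_pos: [0.5063, 0.2892, 0.3032]
tool_rot: [0.993, 0.116, -0.001, 0.0]
ft_force: [0.6, -0.5, -0.1]
grip_width: 0.0855
```

```bash
python3 pl.py .502,.2887,.085
```

```text
t 3.1 pos [0.5063 0.2892 0.3032] jawdeg 13.36 rotvec tilt [-1.e-03 -7.e-04 -1.e+00] f [ 0.63 -0.55 -0.13] w 0.0855 tip 0.0726
.502,.2887,.085 -> tool shift [-0.0041 -0.0006  0.2182]
```

{"op": "drive_tool", "data": {
  "steps": [-0.0035, -0.0006, 0.036, 0, 0, 0, -1, 0, 0, 0.036, 0, 0, 0, -1, 0, 0, 0.036, 0, 0, 0, -1, 0, 0, 0.036, 0, 0, 0, -1, 0, 0, 0.03, 0, 0, 0, -1, 0, 0, 0.02, 0, 0, 0, -1, 0, 0, 0, 0, 0, 0, -1]
}}

```text
clock: 3.68
eef_pos: [0.4991, 0.2854, 0.1041]
tool_rot: [0.993, 0.116, -0.005, 0.002]
ft_force: [-1.5, -0.6, -1.1]
grip_width: 0.0854
```

```bash
python3 pl.py .502,.2887,.085; python3 - <<'E'
from h import *
p,d=vision.camera("scene"); crop(p,390,180,500,290,5,"pics/g1.png")
E
```

```text
t 3.6833 pos [0.4991 0.2854 0.1041] jawdeg 13.34 rotvec tilt [-0.0101 -0.0057 -0.9999] f [-1.48 -0.58 -1.09] w 0.0854 tip 0.0726
.502,.2887,.085 -> tool shift [ 0.0038 -0.0026  0.019 ]
```

View pics/g1.png

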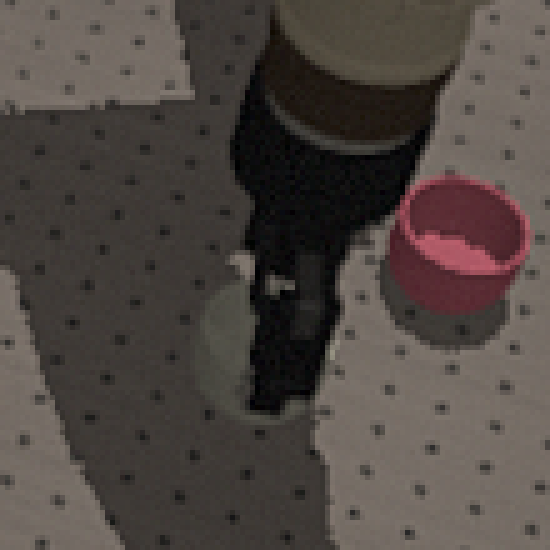

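The view is through the arm's shadow: the bowl sits under the fingers at about crop (250,350), and the pink bowl at (460,240) is clear. I'll let it settle and measure.

{"op": "drive_tool", "data": {
  "steps": [0, 0, 0, 0, 0, 0, -1, 0, 0, 0, 0, 0, 0, -1, 0, 0, 0, 0, 0, 0, -1]
}}

```text
clock: 3.98
eef_pos: [0.504, 0.2881, 0.1121]
tool_rot: [0.993, 0.116, 0.002, -0.001]
ft_force: [-0.2, -0.8, 0.3]
grip_width: 0.0857
```

```bash
python3 pl.py .502,.2887,.083
```

```text
t 3.9833 pos [0.504  0.2881 0.1121] jawdeg 13.33 rotvec tilt [ 0.0036  0.0021 -1.    ] f [-0.16 -0.84  0.3 ] w 0.0857 tip 0.0726
.502,.2887,.083 -> tool shift [-0.0019 -0.001   0.0291]
```

{"op": "drive_tool", "data": {
  "steps": [-0.0015, -0.001, 0.006, 0, 0, 0, -1, 0, 0, 0.006, 0, 0, 0, -1, 0, 0, 0.006, 0, 0, 0, -1, 0, 0, 0.006, 0, 0, 0, -1, 0, 0, 0.003, 0, 0, 0, -1, 0, 0, 0, 0, 0, 0, -1, 0, 0, 0, 0, 0, 0, -1, 0, 0, 0, 0, 0, 0, -1]
}}

```text
clock: 4.65
eef_pos: [0.5011, 0.2881, 0.0829]
tool_rot: [0.993, 0.116, 0.0, -0.0]
ft_force: [-0.3, 0.2, 0.3]
grip_width: 0.0854
```

```bash
python3 pl.py .502,.2887,.083
```

```text
t 4.65 pos [0.5011 0.2881 0.0829] jawdeg 13.33 rotvec tilt [ 1.e-04  1.e-04 -1.e+00] f [-0.33  0.18  0.27] w 0.0854 tip 0.0726
.502,.2887,.083 -> tool shift [ 0.001  -0.0004 -0.0001]
```

Close on the bowl.

{"op": "drive_tool", "data": {
  "steps": [0.0008, -0.0005, 0, 0, 0, 0, -0.5, 0, 0, 0, 0, 0, 0, 0, 0, 0, 0, 0, 0, 0, 0.5, 0, 0, 0, 0, 0, 0, 1, 0, 0, 0, 0, 0, 0, 1, 0, 0, 0, 0, 0, 0, 1, 0, 0, 0, 0, 0, 0, 1, 0, 0, 0, 0, 0, 0, 1]
}}

```text
clock: 5.32
eef_pos: [0.5023, 0.2891, 0.0838]
tool_rot: [0.993, 0.116, 0.001, -0.0]
ft_force: [-0.5, 0.3, 6.2]
grip_width: 0.0605
```

```bash
python3 pl.py
```

```text
t 5.3167 pos [0.5023 0.2891 0.0838] jawdeg 13.34 rotvec tilt [ 0.0017  0.001  -1.    ] f [-0.47  0.34  6.19] w 0.0605 tip 0.0726
```

{"op": "drive_tool", "data": {
  "steps": [0, 0, -0.005, 0, 0, 0, 1, 0, 0, -0.015, 0, 0, 0, 1, 0, 0, -0.025, 0, 0, 0, 1, 0, 0, -0.025, 0, 0, 0, 1, 0, 0, -0.02, 0, 0, 0, 1, 0, 0, -0.01, 0, 0, 0, 1, 0, 0, 0, 0, 0, 0, 1, 0, 0, 0, 0, 0, 0, 1]
}}

```text
clock: 5.98
eef_pos: [0.5015, 0.2886, 0.1825]
tool_rot: [0.993, 0.116, -0.0, 0.0]
ft_force: [0.5, 0.6, -2.3]
grip_width: 0.0601
```

```bash
python3 pl.py .5638,.0263,.182; python3 - <<'E'
from h import *
p,d=vision.camera("scene"); np.save("s1p.npy",p); np.save("s1d.npy",d); crop(p,390,150,500,270,5,"pics/g2.png")
p,d=vision.camera("top"); np.save("t1p.npy",p); crop(p,160,140,270,250,5,"pics/g2t.png")
E
```

```text
t 5.9833 pos [0.5015 0.2886 0.1825] jawdeg 13.34 rotvec tilt [-2.e-04 -2.e-04 -1.e+00] f [ 0.45  0.57 -2.3 ] w 0.0601 tip 0.0726
.5638,.0263,.182 -> tool shift [1.000e-04 2.696e-01 5.000e-04]
```

View pics/g2.png

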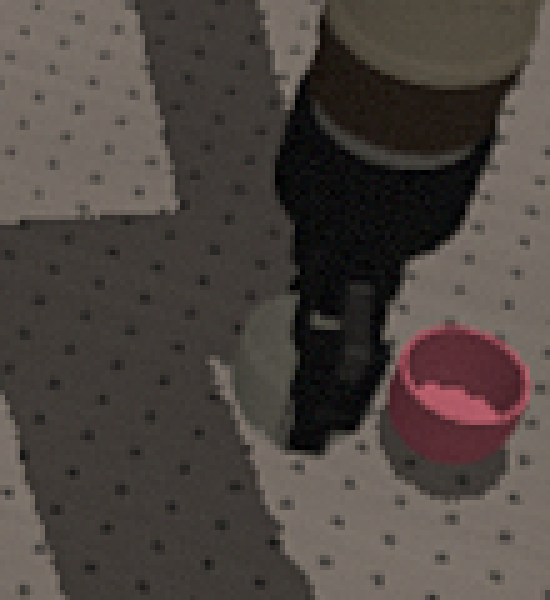

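View pics/g2t.png

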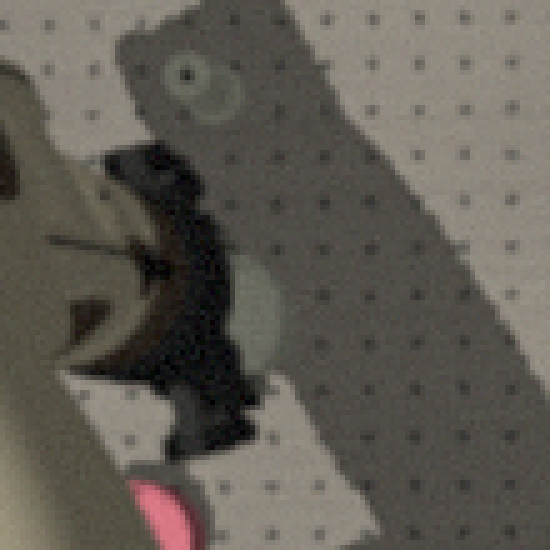

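The bowl is held and lifted, at scene crop (270,370), with the pink bowl untouched. Next it goes over the pan.

{"op": "drive_tool", "data": {
  "steps": [0, 0.015, 0, 0, 0, 0, 1, 0, 0.03, 0, 0, 0, 0, 1, 0, 0.035, 0, 0, 0, 0, 1, 0, 0.035, 0, 0, 0, 0, 1, 0, 0.035, 0, 0, 0, 0, 1, 0, 0.035, 0, 0, 0, 0, 1, 0, 0.035, 0, 0, 0, 0, 1, 0, 0.025, 0, 0, 0, 0, 1]
}}

```text
clock: 6.75
eef_pos: [0.5575, 0.0474, 0.1809]
tool_rot: [0.993, 0.115, -0.002, 0.0]
ft_force: [0.7, 0.5, -1.5]
grip_width: 0.0602
```

{"op": "drive_tool", "data": {
  "steps": [0, 0.015, 0, 0, 0, 0, 1, 0, 0.006, 0, 0, 0, 0, 1, 0, 0, 0, 0, 0, 0, 1, 0, 0, 0, 0, 0, 0, 1, 0, 0, 0, 0, 0, 0, 1, 0, 0, 0, 0, 0, 0, 1]
}}

```text
clock: 7.25
eef_pos: [0.5626, 0.0312, 0.1826]
tool_rot: [0.993, 0.117, -0.0, -0.0]
ft_force: [-0.2, -0.2, -0.9]
grip_width: 0.0605
```

```bash
python3 pl.py .5638,.0263,.170; python3 - <<'E'
from h import *
p,d=vision.camera("scene"); np.save("s2p.npy",p); np.save("s2d.npy",d); crop(p,280,150,390,270,5,"pics/g3.png")
p,d=vision.camera("top"); np.save("t2p.npy",p);np.save("t2d.npy",d); crop(p,260,130,370,240,5,"pics/g3t.png")
E
```

```text
t 7.25 pos [0.5626 0.0312 0.1826] jawdeg 13.45 rotvec tilt [-8.e-04  3.e-04 -1.e+00] f [-0.18 -0.2  -0.86] w 0.0605 tip 0.0726
.5638,.0263,.170 -> tool shift [-0.      0.0051  0.0126]
```

View pics/g3.png

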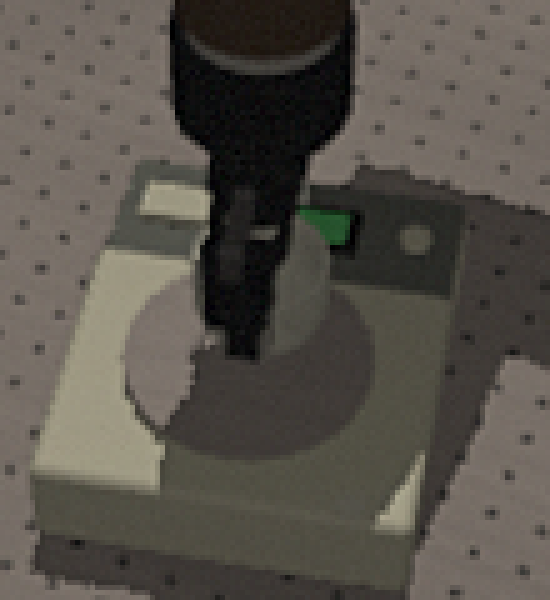

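View pics/g3t.png

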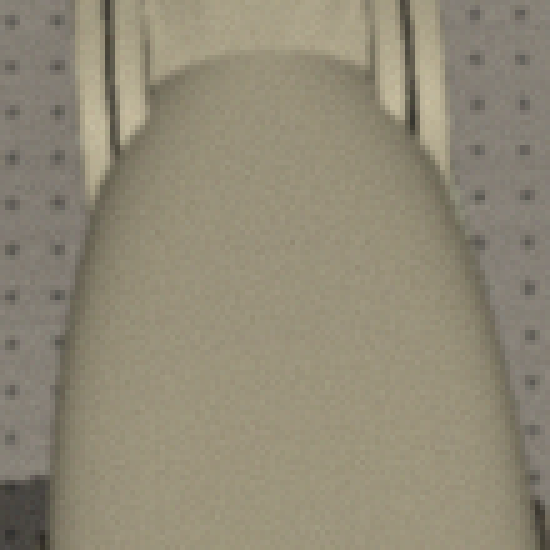

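```bash
python3 - <<'E'
from m import *
from scipy.optimize import least_squares
for n in("top","scene"):
    p=np.load(n+"_p.npy"); _,i,o,ct=panfit(n,p)
    P=ray(n,ct,.072)[:,:2]
    if n=="scene": P=P[P[:,0]>.555]
    for R0 in(.06,None):
        f=(lambda x:np.hypot(P[:,0]-x[0],P[:,1]-x[1])-(.06 if R0 else x[2]))
        s=least_squares(f,[.564,.026,.06],loss="soft_l1",f_scale=.0005); print(n,s.x,np.median(np.abs(f(s.x))))
    # ring: dark circle, top z .078: maximise mean darkness along circle of dia 56
    g=cv2.GaussianBlur(p,(3,3),0).astype(float).sum(2)
    for z,Rr in((.078,.0231),(.078,.028),(.072,.028)):
      best=[]
      th=np.linspace(0,2*np.pi,180,endpoint=False)
      for dx in np.arange(.556,.572,.0005):
        for dy in np.arange(.018,.034,.0005):
            uv=proj(n,np.c_[dx+Rr*np.cos(th),dy+Rr*np.sin(th),np.full(180,z)]).astype(np.float32)
            v=cv2.remap(g.astype(np.float32),uv[:,:1].copy(),uv[:,1:].copy(),cv2.INTER_LINEAR).mean(); best.append((v,dx,dy))
      best.sort(); print(n,z,Rr,np.mean(best[:8],axis=0).round(4),best[0])
E
```

```text
top [0.56150227 0.02606492 0.06      ] 0.0019649646857047842
top [0.56246082 0.0263949  0.05837393] 0.0005592973530896932
top 0.078 0.0231 [4.082977e+02 5.629000e-01 2.690000e-02] (np.float32(408.1479), np.float64(0.5629999999999993), np.float64(0.027000000000000007))
top 0.078 0.028 [4.166747e+02 5.647000e-01 2.680000e-02] (np.float32(416.63315), np.float64(0.5649999999999991), np.float64(0.027000000000000007))Traceback (most recent call last):
  File "<stdin>", line 17, in <module>
  File "h.py", line 10, in proj
    K,R,t=cam(n); p=(np.atleast_2d(P)@R.T+t)@K.T; return p[:,:2]/p[:,2:]
          ~~~^^^
  File "h.py", line 4, in cam
    m=vision.camera_model(n); R=cv2.Rodrigues(m['rvec'])[0]; return m['mtx'],R,np.array(m['tvec']).ravel()
ValueError: time passes only in moves, steps and waits
```

Vision puts the ring centre at about (0.5632, 0.0265), which is good to 1–2 mm, so the rest is by feel. I should find ring-top contact near TCP z 0.162, and seated contact near 0.156.

{"op": "drive_tool", "data": {
  "steps": [0, 0.0025, 0.004, 0, 0, 0, 1, 0, 0.0022, 0.004, 0, 0, 0, 1, 0, 0, 0.004, 0, 0, 0, 1, 0, 0, 0, 0, 0, 0, 1, 0, 0, 0, 0, 0, 0, 1, 0, 0, 0, 0, 0, 0, 1, 0, 0, 0, 0, 0, 0, 1, 0, 0, 0, 0, 0, 0, 1]
}}

```text
clock: 8.02
eef_pos: [0.5643, 0.0253, 0.1711]
tool_rot: [0.993, 0.116, 0.0, -0.0]
ft_force: [0.8, -1.3, -0.9]
grip_width: 0.0604
```

```bash
python3 pl.py .5635,.0265,.163
```

```text
t 8.0167 pos [0.5643 0.0253 0.1711] jawdeg 13.33 rotvec tilt [ 5.e-04  1.e-04 -1.e+00] f [ 0.81 -1.27 -0.94] w 0.0604 tip 0.0726
.5635,.0265,.163 -> tool shift [-0.0005 -0.0013  0.0081]
```

{"op": "drive_tool", "data": {
  "steps": [-0.0005, -0.0012, 0.003, 0, 0, 0, 1, 0, 0, 0.002, 0, 0, 0, 1, 0, 0, 0.0015, 0, 0, 0, 1, 0, 0, 0, 0, 0, 0, 1, 0, 0, 0, 0, 0, 0, 1, 0, 0, 0, 0, 0, 0, 1]
}}

```text
clock: 8.52
eef_pos: [0.5634, 0.0264, 0.1644]
tool_rot: [0.993, 0.116, -0.0, 0.0]
ft_force: [-0.2, 0.1, -1.2]
grip_width: 0.0607
```

{"op": "drive_tool", "data": {
  "steps": [0, 0, 0.0006, 0, 0, 0, 1, 0, 0, 0.0006, 0, 0, 0, 1, 0, 0, 0.0006, 0, 0, 0, 1, 0, 0, 0, 0, 0, 0, 1, 0, 0, 0, 0, 0, 0, 1]
}}

```text
clock: 8.93
eef_pos: [0.5633, 0.0263, 0.1626]
tool_rot: [0.993, 0.116, -0.0, -0.0]
ft_force: [0.7, 0.1, -0.9]
grip_width: 0.0609
```

```bash
python3 pl.py .5635,.0265,.160
```

```text
t 8.9333 pos [0.5633 0.0263 0.1626] jawdeg 13.33 rotvec tilt [-1.e-04 -0.e+00 -1.e+00] f [ 0.65  0.08 -0.91] w 0.0609 tip 0.0726
.5635,.0265,.160 -> tool shift [ 0.0002 -0.0001  0.0026]
```

{"op": "drive_tool", "data": {
  "steps": [0, 0, 0.0005, 0, 0, 0, 1, 0, 0, 0.0005, 0, 0, 0, 1, 0, 0, 0, 0, 0, 0, 1, 0, 0, 0, 0, 0, 0, 1]
}}

```text
clock: 9.27
eef_pos: [0.5634, 0.0264, 0.1617]
tool_rot: [0.993, 0.116, 0.0, 0.0]
ft_force: [-0.1, -0.4, -1.2]
grip_width: 0.0606
```

{"op": "drive_tool", "data": {
  "steps": [0, 0, 0.0005, 0, 0, 0, 1, 0, 0, 0.0005, 0, 0, 0, 1, 0, 0, 0, 0, 0, 0, 1, 0, 0, 0, 0, 0, 0, 1]
}}

```text
clock: 9.6
eef_pos: [0.5634, 0.0264, 0.1608]
tool_rot: [0.993, 0.116, 0.0, 0.0]
ft_force: [-1.0, -0.4, 1.1]
grip_width: 0.0608
```

Contact is on the ring top near z 0.1611. I'll press slightly more and average the moment, which shows the side where the foot is riding on the ring.

{"op": "drive_tool", "data": {
  "steps": [0, 0, 0.0004, 0, 0, 0, 1, 0, 0, 0.0003, 0, 0, 0, 1, 0, 0, 0, 0, 0, 0, 1, 0, 0, 0, 0, 0, 0, 1]
}}

```text
clock: 9.93
eef_pos: [0.5631, 0.0263, 0.1596]
tool_rot: [0.993, 0.116, -0.0, 0.0]
ft_force: [1.3, -0.4, -0.2]
grip_width: 0.0609
```

```bash
cat > avg.py <<'E'
from h import *
import sys
F=[];T=[];P=[]
for i in range(int(sys.argv[1]) if len(sys.argv)>1 else 10):
    vision.camera("scene"); o=bot.get_obs(); F.append(o['ft_force']);T.append(o['ft_torque']);P.append(o['eef_pos'])
F=np.array(F);T=np.array(T)
print(o['clock'],"F",F.mean(0).round(2),F.std(0).round(2),"T",T.mean(0).round(4),T.std(0).round(4),"P",np.mean(P,0).round(5))
E
python3 avg.py
```

```text
10.4333 F [-0.36 -0.66 -1.14] [0.49 0.63 0.47] T [-0.1349  0.1261  0.0067] [0.0358 0.0525 0.0227] P [0.56316 0.02629 0.15966]
```

Force is back at the bowl's own weight at z 0.1597, so the foot appears to have entered the ring. I'll keep lowering gently.

{"op": "drive_tool", "data": {
  "steps": [0, 0, 0.0005, 0, 0, 0, 1, 0, 0, 0.0005, 0, 0, 0, 1, 0, 0, 0, 0, 0, 0, 1, 0, 0, 0, 0, 0, 0, 1]
}}

```text
clock: 10.77
eef_pos: [0.5632, 0.0263, 0.1589]
tool_rot: [0.993, 0.116, -0.0, 0.0]
ft_force: [-1.0, -0.6, -0.0]
grip_width: 0.0605
```

{"op": "drive_tool", "data": {
  "steps": [0, 0, 0.0005, 0, 0, 0, 1, 0, 0, 0.0005, 0, 0, 0, 1, 0, 0, 0, 0, 0, 0, 1, 0, 0, 0, 0, 0, 0, 1]
}}

```text
clock: 11.1
eef_pos: [0.5633, 0.0263, 0.1579]
tool_rot: [0.993, 0.116, -0.0, 0.0]
ft_force: [-2.2, -1.6, -0.3]
grip_width: 0.06
```

```bash
python3 avg.py 6
```

```text
11.4 F [-1.76 -1.92  0.26] [0.35 0.28 0.46] T [-0.4227  0.4092  0.007 ] [0.0227 0.0232 0.0444] P [0.56326 0.02627 0.15788]
```

```bash
python3 - <<'E'
from h import *
p,d=vision.camera("scene"); crop(p,300,170,370,250,9,"pics/g4.png")
E
```

```text
(no output)
```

View pics/g4.png

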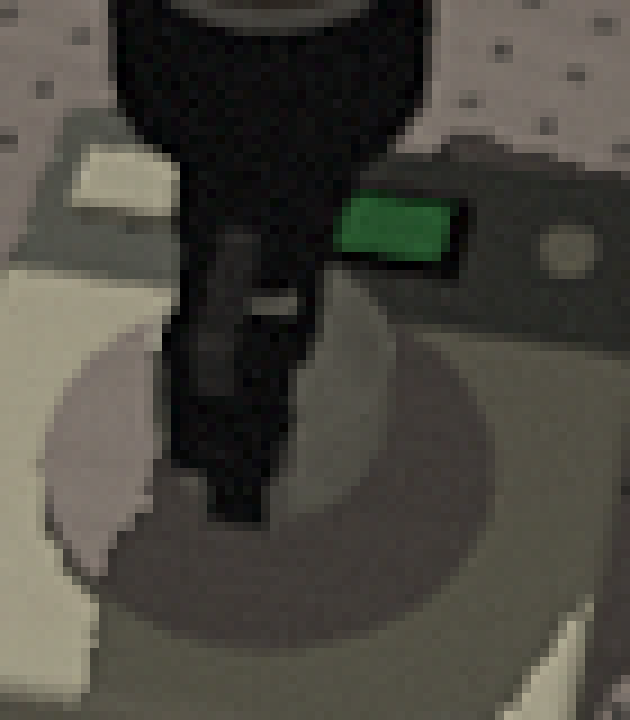

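{"op": "drive_tool", "data": {
  "steps": [-0.0006, 0.0003, 0, 0, 0, 0, 1, 0, 0, 0, 0, 0, 0, 1, 0, 0, 0, 0, 0, 0, 1]
}}

```text
clock: 11.7
eef_pos: [0.5631, 0.0262, 0.158]
tool_rot: [0.993, 0.116, 0.0, -0.0]
ft_force: [-1.1, -1.0, -0.6]
grip_width: 0.0606
```

```bash
python3 avg.py 5
```

```text
11.95 F [-0.29 -0.76 -0.7 ] [0.59 0.61 0.45] T [-0.1277  0.0912 -0.0154] [0.0132 0.0316 0.0253] P [0.5631  0.02614 0.15797]
```

Lateral load fell from 2.6 N to about 0.8 N. I'll ease a bit further the same way and keep lowering.

{"op": "drive_tool", "data": {
  "steps": [-0.0003, 0.0003, 0, 0, 0, 0, 1, 0, 0, 0.0005, 0, 0, 0, 1, 0, 0, 0.0005, 0, 0, 0, 1, 0, 0, 0, 0, 0, 0, 1, 0, 0, 0, 0, 0, 0, 1]
}}

```text
clock: 12.37
eef_pos: [0.5626, 0.0256, 0.1568]
tool_rot: [0.993, 0.116, -0.0, -0.0]
ft_force: [-0.7, 0.0, -0.2]
grip_width: 0.0604
```

```bash
python3 avg.py 5
```

```text
12.6167 F [ 0.34 -0.14 -1.2 ] [0.53 0.23 0.59] T [-0.0207  0.0004 -0.0276] [0.025  0.0324 0.0335] P [0.56264 0.0256  0.15691]
```

The bowl is free sideways, with Fz equal to its weight. Lowering to the pan.

{"op": "drive_tool", "data": {
  "steps": [0, 0, 0.0004, 0, 0, 0, 1, 0, 0, 0.0004, 0, 0, 0, 1, 0, 0, 0, 0, 0, 0, 1, 0, 0, 0, 0, 0, 0, 1]
}}

```text
clock: 12.95
eef_pos: [0.5626, 0.0256, 0.1561]
tool_rot: [0.993, 0.116, -0.0, -0.0]
ft_force: [0.5, -0.5, -0.7]
grip_width: 0.0605
```

```bash
python3 avg.py 4
```

```text
13.15 F [-0.3   0.04 -1.11] [0.57 0.53 0.48] T [-0.0332  0.0074 -0.0029] [0.0202 0.0202 0.008 ] P [0.56261 0.02557 0.1561 ]
```

{"op": "drive_tool", "data": {
  "steps": [0, 0, 0.0004, 0, 0, 0, 1, 0, 0, 0.0004, 0, 0, 0, 1, 0, 0, 0, 0, 0, 0, 1, 0, 0, 0, 0, 0, 0, 1]
}}

```text
clock: 13.48
eef_pos: [0.5627, 0.0256, 0.1555]
tool_rot: [0.993, 0.116, 0.0, 0.0]
ft_force: [-0.2, 0.1, 0.4]
grip_width: 0.0604
```

```bash
python3 avg.py 4
```

```text
13.6833 F [-0.66  0.03  0.15] [0.52 0.56 0.49] T [ 0.0082  0.0227 -0.0244] [0.022  0.005  0.0069] P [0.56268 0.02557 0.15543]
```

{"op": "drive_tool", "data": {
  "steps": [0, 0, 0.0004, 0, 0, 0, 1, 0, 0, 0.0004, 0, 0, 0, 1, 0, 0, 0, 0, 0, 0, 1, 0, 0, 0, 0, 0, 0, 1]
}}

```text
clock: 14.02
eef_pos: [0.5627, 0.0256, 0.1547]
tool_rot: [0.993, 0.116, 0.0, 0.0]
ft_force: [-1.2, -0.7, 0.8]
grip_width: 0.0604
```

```bash
python3 avg.py 4
```

```text
14.2167 F [-0.66  0.    1.79] [0.58 0.38 0.32] T [ 0.0022  0.0917 -0.0185] [0.0085 0.02   0.0143] P [0.56269 0.02557 0.15466]
```

Reaction rises to about 3 N at z 0.1547, which puts the pan surface at about 0.1553. That is 6 mm below the ring-top contact, so the foot is home. Opening now.

{"op": "drive_tool", "data": {
  "steps": [0, 0, 0, 0, 0, 0, 0, 0, 0, 0, 0, 0, 0, -1, 0, 0, 0, 0, 0, 0, -1, 0, 0, 0, 0, 0, 0, -1, 0, 0, 0, 0, 0, 0, -1, 0, 0, 0, 0, 0, 0, -1]
}}

```text
clock: 14.72
eef_pos: [0.5625, 0.0256, 0.1543]
tool_rot: [0.993, 0.116, -0.0, -0.0]
ft_force: [-0.4, 0.0, -0.3]
grip_width: 0.0853
```

{"op": "drive_tool", "data": {
  "steps": [0, 0, -0.004, 0, 0, 0, -1, 0, 0, -0.012, 0, 0, 0, -1, 0, 0, -0.03, 0, 0, 0, -1, 0, 0, -0.035, 0, 0, 0, -1, 0, 0, -0.035, 0, 0, 0, -1, 0, 0, -0.02, 0, 0, 0, -1, 0, 0, 0, 0, 0, 0, -1, 0, 0, 0, 0, 0, 0, -1]
}}

```text
clock: 15.38
eef_pos: [0.5634, 0.0256, 0.2924]
tool_rot: [0.993, 0.116, 0.002, 0.0]
ft_force: [-0.5, 0.2, 0.7]
grip_width: 0.0854
```

```bash
python3 pl.py .475,-.055,.25;python3 - <<'E'
from h import *
p,d=vision.camera("scene"); np.save("s3p.npy",p); np.save("s3d.npy",d); crop(p,290,160,380,260,7,"pics/g5.png")
E
```

```text
t 15.3833 pos [0.5634 0.0256 0.2924] jawdeg 13.34 rotvec tilt [ 4.1e-03  2.0e-04 -1.0e+00] f [-0.55  0.22  0.68] w 0.0854 tip 0.0726
.475,-.055,.25 -> tool shift [-0.1047  0.058   0.042 ]
```

View pics/g5.png

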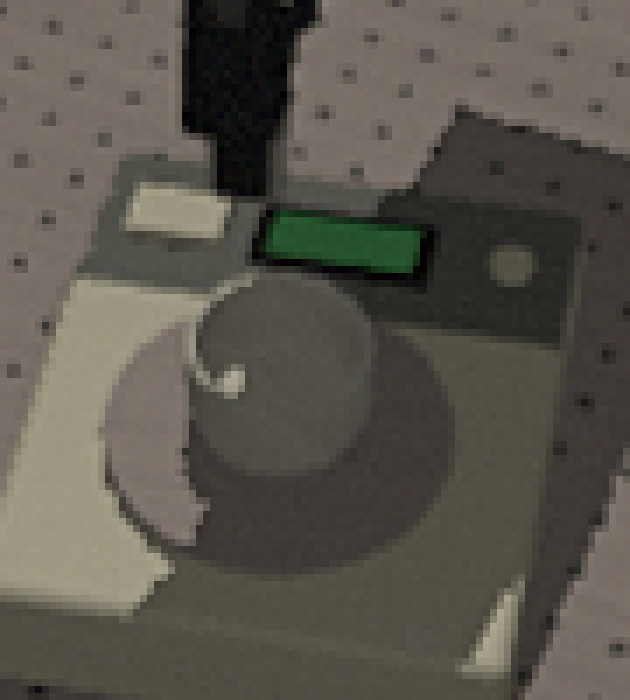

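The bowl stands on the pan at crop (280,380). I'll check the rim height and tilt by depth.

```bash
python3 - <<'E'
from h import *
d=np.load("s3d.npy"); c=cloud("scene",d)
q=c[(np.hypot(c[...,0]-.5627,c[...,1]-.0256)<.036)&(c[...,2]>.110)&(c[...,2]<.13)]
A=np.c_[q[:,:2]-[.5627,.0256],np.ones(len(q))]; s,_,_,_=np.linalg.lstsq(A,q[:,2],rcond=None)
print(len(q),"slope",s,circ(q[:,:2]),np.percentile(q[:,2],[50,90,99]))
E
```

```text
164 slope [0.00592435 0.00620109 0.11486427] (np.float64(0.5635795990074096), np.float64(0.026473354368353852), np.float64(0.029378357527776504)) [0.11514038 0.11785458 0.11900409]
```

The rim is level (slope about 0.006, height about 0.117), so the bowl is seated. The camera reads about +0.9 mm in x and y against the robot. Next is the tare key: close, tilt by 6.9° and approach.

{"op": "drive_tool", "data": {
  "steps": [-0.0229, 0.0118, 0, 0, 0, 0, 1, -0.0229, 0.0118, 0, 0, 0, 0, 1, -0.0229, 0.0118, 0, 0, 0, 0, 1, -0.0229, 0.0118, 0, 0, 0, 0, 1, -0.0229, 0.0118, 0, 0, 0, 0, 1, 0, 0, 0, 0, 6.9, 0, 1, 0, 0, 0, 0, 0, 0, 1, 0, 0, 0, 0, 0, 0, 1]
}}

```text
clock: 16.1
eef_pos: [0.4628, -0.0584, 0.2893]
tool_rot: [0.992, 0.115, 0.057, -0.007]
ft_force: [0.8, -0.2, -0.7]
grip_width: 0.0002
```

```bash
python3 pl.py .4655,-.058,.145
```

```text
t 16.1 pos [ 0.4628 -0.0584  0.2893] jawdeg 13.26 rotvec tilt [ 0.1122  0.0277 -0.9933] f [ 0.79 -0.22 -0.65] w 0.0002 tip 0.0726
.4655,-.058,.145 -> tool shift [-0.014   0.0004  0.1436]
```

{"op": "drive_tool", "data": {
  "steps": [-0.014, 0.0004, 0.02, 0, 0, 0, 1, 0, 0, 0.034, 0, 0, 0, 1, 0, 0, 0.034, 0, 0, 0, 1, 0, 0, 0.026, 0, 0, 0, 1, 0, 0, 0.014, 0, 0, 0, 1, 0, 0, 0.008, 0, 0, 0, 1, 0, 0, 0, 0, 0, 0, 1, 0, 0, 0, 0, 0, 0, 1]
}}

```text
clock: 16.77
eef_pos: [0.4683, -0.0578, 0.1538]
tool_rot: [0.991, 0.116, 0.059, -0.007]
ft_force: [-0.2, -0.1, 0.7]
grip_width: -0.0002
```

{"op": "drive_tool", "data": {
  "steps": [0, 0, 0, 0, 0, 0, 1, 0, 0, 0, 0, 0, 0, 1]
}}

```text
clock: 16.93
eef_pos: [0.4684, -0.0581, 0.1551]
tool_rot: [0.991, 0.116, 0.061, -0.007]
ft_force: [-0.1, 0.0, -0.3]
grip_width: 0.0
```

```bash
python3 pl.py .4655,-.058,.132; python3 - <<'E'
from h import *
p,d=vision.camera("scene"); crop(p,290,160,380,250,7,"pics/k1.png")
E
```

```text
t 16.9333 pos [ 0.4684 -0.0581  0.1551] jawdeg 13.36 rotvec tilt [ 0.1193  0.0273 -0.9925] f [-0.13  0.04 -0.32] w 0.0 tip 0.0726
.4655,-.058,.132 -> tool shift [-0.0056 -0.0008  0.0226]
```

View pics/k1.png

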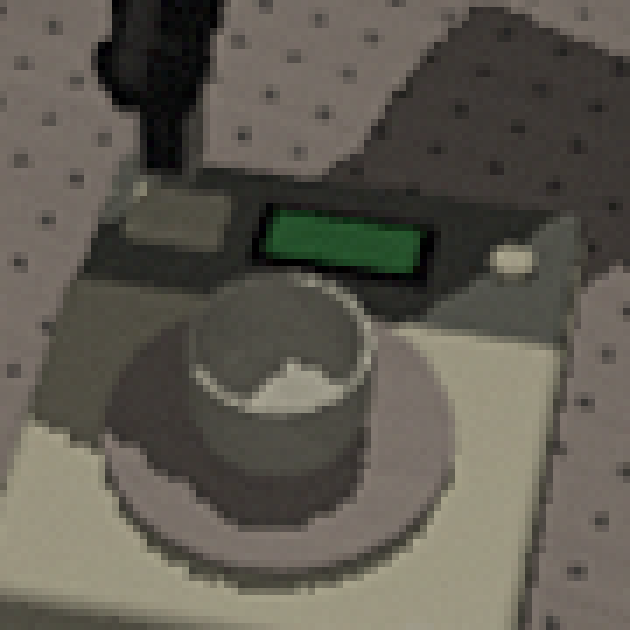

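The bowl sits level on the pan at crop (280,390), and the closed fingers are above the tare key at (175,217).

{"op": "drive_tool", "data": {
  "steps": [-0.003, -0.0004, 0.005, 0, 0, 0, 1, -0.0024, -0.0004, 0.005, 0, 0, 0, 1, 0, 0, 0.005, 0, 0, 0, 1, 0, 0, 0.0035, 0, 0, 0, 1, 0, 0, 0, 0, 0, 0, 1, 0, 0, 0, 0, 0, 0, 1, 0, 0, 0, 0, 0, 0, 1]
}}

```text
clock: 17.57
eef_pos: [0.4641, -0.0581, 0.1348]
tool_rot: [0.991, 0.116, 0.06, -0.007]
ft_force: [-0.2, -0.1, -0.2]
grip_width: 0.0
```

```bash
python3 pl.py .4655,-.058,.132; python3 avg.py 4
```

```text
t 17.5667 pos [ 0.4641 -0.0581  0.1348] jawdeg 13.33 rotvec tilt [ 0.1169  0.0277 -0.9928] f [-0.21 -0.1  -0.21] w 0.0 tip 0.0726
.4655,-.058,.132 -> tool shift [0.001  0.0003 0.0029]
17.7667 F [-0.59 -0.02 -0.08] [0.83 0.37 0.54] T [-0.049   0.1034 -0.022 ] [0.0055 0.0273 0.0168] P [ 0.46424 -0.05805  0.13495]
```

{"op": "drive_tool", "data": {
  "steps": [0.001, 0.0003, 0.001, 0, 0, 0, 1, 0, 0, 0.001, 0, 0, 0, 1, 0, 0, 0.001, 0, 0, 0, 1, 0, 0, 0.001, 0, 0, 0, 1, 0, 0, 0.001, 0, 0, 0, 1, 0, 0, 0, 0, 0, 0, 1, 0, 0, 0, 0, 0, 0, 1]
}}

```text
clock: 18.35
eef_pos: [0.4658, -0.0579, 0.1301]
tool_rot: [0.991, 0.116, 0.06, -0.007]
ft_force: [-0.7, -0.3, 3.1]
grip_width: 0.0003
```

```bash
python3 avg.py 3
```

```text
18.5 F [-0.06  0.2   2.93] [0.24 0.76 0.54] T [-0.018   0.1111  0.0046] [0.0205 0.0161 0.0337] P [ 0.46583 -0.05795  0.13014]
```

About 2.2 mm of key travel at 2.9 N. Pressing the rest of the way.

{"op": "drive_tool", "data": {
  "steps": [0, 0, 0.0007, 0, 0, 0, 1, 0, 0, 0.0007, 0, 0, 0, 1, 0, 0, 0.0006, 0, 0, 0, 1, 0, 0, 0, 0, 0, 0, 1, 0, 0, 0, 0, 0, 0, 1]
}}

```text
clock: 18.92
eef_pos: [0.4661, -0.0579, 0.1281]
tool_rot: [0.991, 0.116, 0.06, -0.007]
ft_force: [-1.1, 0.6, 3.4]
grip_width: 0.0001
```

```bash
python3 avg.py 3
```

```text
19.0667 F [-0.89 -0.29  4.15] [0.47 0.6  0.59] T [-0.0156  0.1217  0.0094] [0.0122 0.0303 0.0321] P [ 0.46605 -0.05791  0.12807]
```

{"op": "drive_tool", "data": {
  "steps": [0, 0, 0.0004, 0, 0, 0, 1, 0, 0, 0.0003, 0, 0, 0, 1, 0, 0, 0, 0, 0, 0, 1, 0, 0, 0, 0, 0, 0, 1]
}}

```text
clock: 19.4
eef_pos: [0.4661, -0.0579, 0.128]
tool_rot: [0.991, 0.116, 0.06, -0.007]
ft_force: [-1.7, 0.8, 9.1]
grip_width: 0.0001
```

```bash
python3 avg.py 6
```

```text
19.7 F [-2.56  0.31 10.01] [0.6  0.42 0.72] T [0.0562 0.4733 0.0225] [0.0276 0.0274 0.0179] P [ 0.46609 -0.05791  0.12797]
```

{"op": "drive_tool", "data": {
  "steps": [0, 0, 0, 0, 0, 0, 1, 0, 0, 0, 0, 0, 0, 1, 0, 0, 0, 0, 0, 0, 1, 0, 0, 0, 0, 0, 0, 1, 0, 0, 0, 0, 0, 0, 1, 0, 0, 0, 0, 0, 0, 1, 0, 0, 0, 0, 0, 0, 1, 0, 0, 0, 0, 0, 0, 1]
}}

```text
clock: 20.37
eef_pos: [0.4661, -0.0579, 0.128]
tool_rot: [0.991, 0.116, 0.06, -0.007]
ft_force: [-3.0, 0.5, 10.0]
grip_width: -0.0002
```

```bash
python3 avg.py 6; python3 - <<'E'
from h import *
p,d=vision.camera("scene"); crop(p,290,160,380,250,7,"pics/k2.png")
E
```

```text
20.6667 F [-2.62 -0.    9.55] [0.32 0.47 0.44] T [0.0499 0.4612 0.0098] [0.0263 0.0175 0.0204] P [ 0.46608 -0.0579   0.12796]
```

View pics/k2.png

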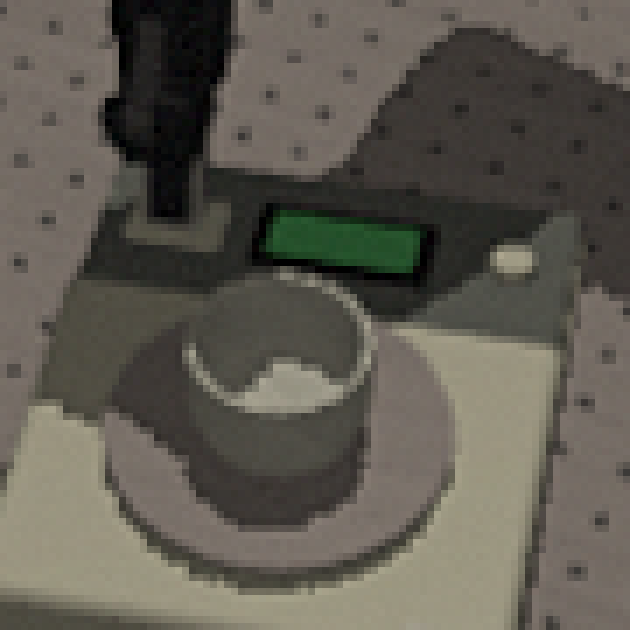

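The key was fully down for about 1.8 s at roughly 10 N, under the 15 N limit. Fingers are on the tare key only, at crop (170,215). Retracting and opening for the tube.

{"op": "drive_tool", "data": {
  "steps": [0, 0, -0.004, 0, 0, 0, 1, 0, 0, -0.012, 0, 0, 0, 1, 0, 0, -0.03, 0, 0, 0, 1, 0, 0, -0.035, 0, 0, 0, 1, 0, 0, -0.02, 0, 0, 0, 0, 0, 0, 0, 0, -6.9, 0, -1, 0, 0, 0, 0, 0, 0, -1, 0, 0, 0, 0, 0, 0, -1]
}}

```text
clock: 21.38
eef_pos: [0.4548, -0.0604, 0.2265]
tool_rot: [0.993, 0.116, 0.0, -0.0]
ft_force: [-0.0, -0.0, -0.7]
grip_width: 0.0481
```

```bash
python3 pl.py .4735,-.2626,.228
```

```text
t 21.3833 pos [ 0.4548 -0.0604  0.2265] jawdeg 13.38 rotvec tilt [ 3.e-04  8.e-04 -1.e+00] f [-0.01 -0.04 -0.7 ] w 0.0481 tip 0.0726
.4735,-.2626,.228 -> tool shift [-0.0286  0.201  -0.0017]
```

{"op": "drive_tool", "data": {
  "steps": [-0.004, 0.02, 0, 0, 0, 0, -1, -0.004, 0.034, 0, 0, 0, 0, -1, -0.004, 0.034, 0, 0, 0, 0, -1, -0.004, 0.034, 0, 0, 0, 0, -1, -0.004, 0.034, 0, 0, 0, 0, -1, -0.004, 0.026, 0, 0, 0, 0, -1, -0.0035, 0.014, 0, 0, 0, 0, -1, 0, 0.004, 0, 0, 0, 0, -1]
}}

```text
clock: 22.05
eef_pos: [0.4725, -0.2634, 0.2261]
tool_rot: [0.993, 0.114, -0.0, -0.0]
ft_force: [-0.2, 0.5, -0.2]
grip_width: 0.0856
```

{"op": "drive_tool", "data": {
  "steps": [0, 0, 0, 0, 0, 0, -1, 0, 0, 0, 0, 0, 0, -1, 0, 0, 0.02, 0, 0, 0, -1, 0, 0, 0.025, 0, 0, 0, -1, 0, 0, 0.02, 0, 0, 0, -1, 0, 0, 0, 0, 0, 0, -1, 0, 0, 0, 0, 0, 0, -1]
}}

```text
clock: 22.63
eef_pos: [0.4729, -0.2597, 0.1619]
tool_rot: [0.993, 0.117, -0.001, -0.001]
ft_force: [0.0, -0.7, 1.1]
grip_width: 0.0857
```

```bash
python3 pl.py .4735,-.2626,.111
```

```text
t 22.6333 pos [ 0.4729 -0.2597  0.1619] jawdeg 13.46 rotvec tilt [-0.0026  0.0018 -1.    ] f [ 0.   -0.75  1.06] w 0.0857 tip 0.0726
.4735,-.2626,.111 -> tool shift [0.     0.0031 0.0509]
```

{"op": "drive_tool", "data": {
  "steps": [0, 0.002, 0.012, 0, 0, 0, -1, 0, 0, 0.015, 0, 0, 0, -1, 0, 0, 0.015, 0, 0, 0, -1, 0, 0, 0.008, 0, 0, 0, -1, 0, 0, 0, 0, 0, 0, -1, 0, 0, 0, 0, 0, 0, -1, 0, 0, 0, 0, 0, 0, -1, 0, 0, 0, 0, 0, 0, -1]
}}

```text
clock: 23.3
eef_pos: [0.4748, -0.2639, 0.1139]
tool_rot: [0.993, 0.116, 0.001, 0.001]
ft_force: [0.3, -0.3, 0.3]
grip_width: 0.0858
```

```bash
python3 pl.py .4735,-.2626,.111; python3 - <<'E'
from h import *
p,d=vision.camera("scene"); crop(p,210,130,300,220,7,"pics/u1.png")
p,d=vision.camera("top"); crop(p,390,170,480,260,7,"pics/u1t.png")
E
```

```text
t 23.3 pos [ 0.4748 -0.2639  0.1139] jawdeg 13.35 rotvec tilt [ 0.0021 -0.0012 -1.    ] f [ 0.34 -0.26  0.26] w 0.0858 tip 0.0726
.4735,-.2626,.111 -> tool shift [-0.001  -0.0016  0.0029]
```

View pics/u1.png

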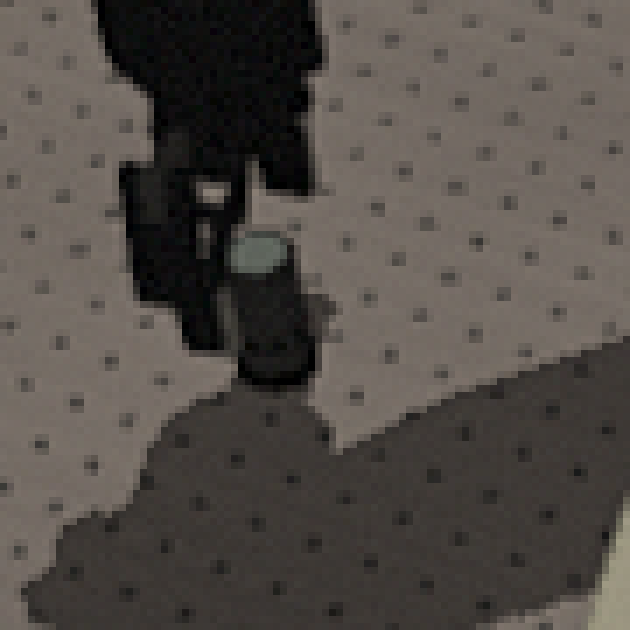

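View pics/u1t.png

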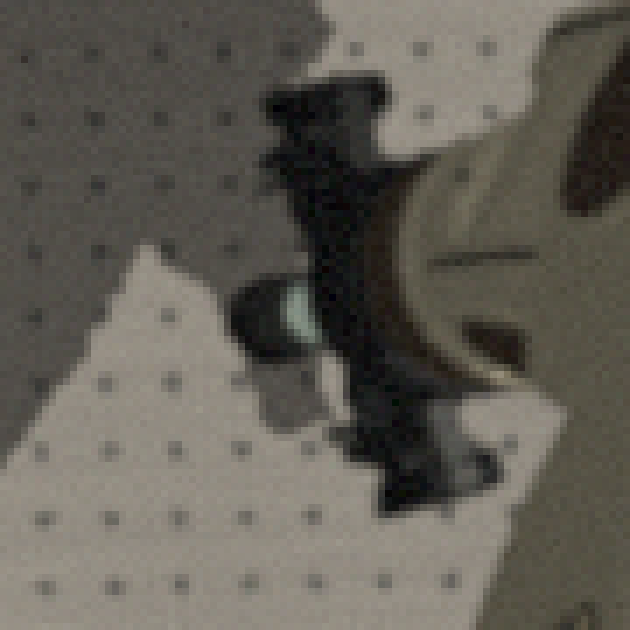

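The tube is upright between the open fingers, at scene crop (265,300). Fine-shift and close.

{"op": "drive_tool", "data": {
  "steps": [-0.001, -0.0014, 0.001, 0, 0, 0, -1, 0, 0, 0.001, 0, 0, 0, -1, 0, 0, 0, 0, 0, 0, 0, 0, 0, 0, 0, 0, 0, 1, 0, 0, 0, 0, 0, 0, 1, 0, 0, 0, 0, 0, 0, 1, 0, 0, 0, 0, 0, 0, 1, 0, 0, 0, 0, 0, 0, 1]
}}

```text
clock: 24.07
eef_pos: [0.4729, -0.2626, 0.1108]
tool_rot: [0.993, 0.116, 0.0, 0.0]
ft_force: [-0.7, 0.1, 2.1]
grip_width: 0.0286
```

{"op": "drive_tool", "data": {
  "steps": [0, 0, 0, 0, 0, 0, 1, 0, 0, 0, 0, 0, 0, 1, 0, 0, 0, 0, 0, 0, 1, 0, 0, 0, 0, 0, 0, 1]
}}

```text
clock: 24.4
eef_pos: [0.4729, -0.2626, 0.1108]
tool_rot: [0.993, 0.116, 0.0, 0.0]
ft_force: [-0.9, -0.6, 2.6]
grip_width: 0.0282
```

```bash
python3 pl.py .4735,-.2626,.111
```

```text
t 24.4 pos [ 0.4729 -0.2626  0.1108] jawdeg 13.34 rotvec tilt [ 5.e-04 -4.e-04 -1.e+00] f [-0.87 -0.62  2.58] w 0.0282 tip 0.0726
.4735,-.2626,.111 -> tool shift [ 0.0006  0.0002 -0.0002]
```

Gripped at width 28 mm, with the tube base at TCP z − 0.1108. Lift.

{"op": "drive_tool", "data": {
  "steps": [0, 0, -0.005, 0, 0, 0, 1, 0, 0, -0.02, 0, 0, 0, 1, 0, 0, -0.033, 0, 0, 0, 1, 0, 0, -0.035, 0, 0, 0, 1, 0, 0, -0.035, 0, 0, 0, 1, 0, 0, -0.02, 0, 0, 0, 1, 0, 0, -0.008, 0, 0, 0, 1, 0, 0, 0, 0, 0, 0, 1]
}}

```text
clock: 25.07
eef_pos: [0.4735, -0.2628, 0.2686]
tool_rot: [0.993, 0.116, 0.002, 0.001]
ft_force: [0.3, 0.3, -0.8]
grip_width: 0.028
```

```bash
python3 - <<'E'
from h import *
p,d=vision.camera("scene"); crop(p,190,80,300,210,5,"pics/u2.png")
E
python3 pl.py .5627,.0256,.265
```

```text
t 25.1167 pos [ 0.4727 -0.2624  0.2665] jawdeg 13.34 rotvec tilt [ 5.e-04 -2.e-04 -1.e+00] f [ 0.21  0.15 -1.73] w 0.0284 tip 0.0726
.5627,.0256,.265 -> tool shift [ 0.154  -0.2595  0.0015]
```

View pics/u2.png

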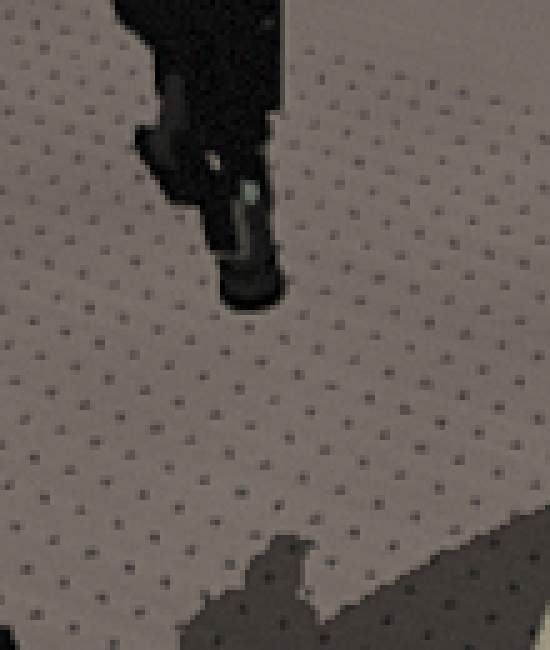

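The tube is held upright at crop (250,250). Moving over the bowl.

{"op": "drive_tool", "data": {
  "steps": [0.008, -0.0135, 0, 0, 0, 0, 1, 0.015, -0.0255, 0, 0, 0, 0, 1, 0.018, -0.03, 0, 0, 0, 0, 1, 0.018, -0.03, 0, 0, 0, 0, 1, 0.018, -0.03, 0, 0, 0, 0, 1, 0.018, -0.03, 0, 0, 0, 0, 1, 0.018, -0.03, 0, 0, 0, 0, 1, 0.015, -0.0255, 0, 0, 0, 0, 1]
}}

```text
clock: 25.78
eef_pos: [0.5468, -0.0218, 0.2634]
tool_rot: [0.993, 0.117, -0.003, -0.001]
ft_force: [0.4, 0.1, -0.9]
grip_width: 0.028
```

{"op": "drive_tool", "data": {
  "steps": [0.014, -0.024, 0, 0, 0, 0, 1, 0.008, -0.0135, 0, 0, 0, 0, 1, 0.004, -0.0075, 0, 0, 0, 0, 1, 0, 0, 0, 0, 0, 0, 1, 0, 0, 0, 0, 0, 0, 1, 0, 0, 0, 0, 0, 0, 1, 0, 0, 0, 0, 0, 0, 1, 0, 0, 0, 0, 0, 0, 1]
}}

```text
clock: 26.45
eef_pos: [0.5625, 0.0244, 0.2665]
tool_rot: [0.993, 0.115, -0.0, 0.0]
ft_force: [0.2, -0.1, -0.9]
grip_width: 0.028
```

```bash
python3 pl.py .5627,.0256,.195
```

```text
t 26.45 pos [0.5625 0.0244 0.2665] jawdeg 13.23 rotvec tilt [-1.e-04 -2.e-04 -1.e+00] f [ 0.16 -0.12 -0.88] w 0.028 tip 0.0726
.5627,.0256,.195 -> tool shift [ 0.0005 -0.0011  0.0715]
```

{"op": "drive_tool", "data": {
  "steps": [0.0005, -0.001, 0.01, 0, 0, 0, 1, 0, 0, 0.012, 0, 0, 0, 1, 0, 0, 0.008, 0, 0, 0, 1, 0, 0, 0, 0, 0, 0, 1, 0, 0, 0, 0, 0, 0, 1, 0, 0, 0, 0, 0, 0, 1, 0, 0, 0, 0, 0, 0, 1]
}}

```text
clock: 27.03
eef_pos: [0.5633, 0.0267, 0.2372]
tool_rot: [0.993, 0.116, 0.001, 0.0]
ft_force: [0.2, -0.2, -0.9]
grip_width: 0.028
```

```bash
python3 pl.py .5627,.0256,.195; python3 - <<'E'
from h import *
p,d=vision.camera("scene"); crop(p,290,140,380,250,6,"pics/u3.png")
E
```

```text
t 27.0333 pos [0.5633 0.0267 0.2372] jawdeg 13.33 rotvec tilt [ 1.3e-03  1.0e-04 -1.0e+00] f [ 0.22 -0.23 -0.94] w 0.028 tip 0.0726
.5627,.0256,.195 -> tool shift [-0.0009  0.0009  0.0422]
```

View pics/u3.png

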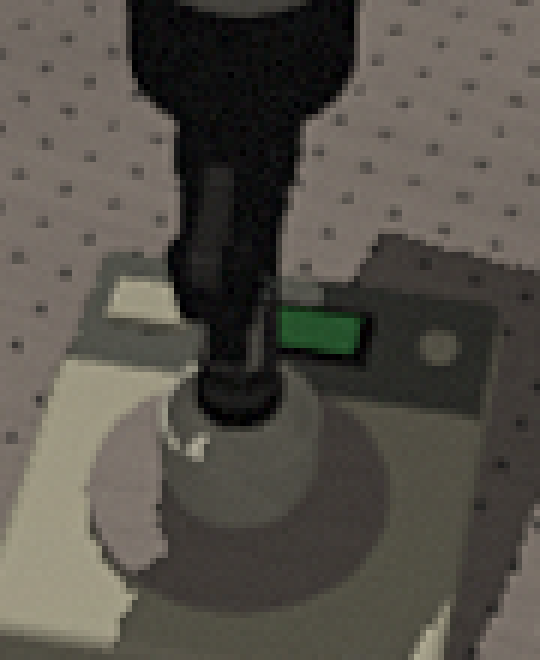

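The tube (crop 240,395) is above the centre of the bowl (240,450). Lowering slowly.

{"op": "drive_tool", "data": {
  "steps": [-0.0008, 0.0008, 0.007, 0, 0, 0, 1, 0, 0, 0.008, 0, 0, 0, 1, 0, 0, 0.008, 0, 0, 0, 1, 0, 0, 0.008, 0, 0, 0, 1, 0, 0, 0.005, 0, 0, 0, 1, 0, 0, 0.002, 0, 0, 0, 1, 0, 0, 0, 0, 0, 0, 1, 0, 0, 0, 0, 0, 0, 1]
}}

```text
clock: 27.75
eef_pos: [0.5624, 0.0257, 0.1984]
tool_rot: [0.993, 0.116, -0.0, -0.0]
ft_force: [-0.2, 0.7, -0.6]
grip_width: 0.028
```

```bash
python3 avg.py 4
```

```text
27.95 F [ 0.33  0.24 -1.03] [0.47 0.68 0.57] T [ 0.0249 -0.022  -0.0109] [0.0248 0.0364 0.0224] P [0.56267 0.02574 0.19895]
```

{"op": "drive_tool", "data": {
  "steps": [0, 0, 0.0009, 0, 0, 0, 1, 0, 0, 0.0009, 0, 0, 0, 1, 0, 0, 0.0008, 0, 0, 0, 1, 0, 0, 0.0005, 0, 0, 0, 1, 0, 0, 0, 0, 0, 0, 1, 0, 0, 0, 0, 0, 0, 1]
}}

```text
clock: 28.45
eef_pos: [0.5623, 0.0257, 0.1954]
tool_rot: [0.993, 0.116, -0.0, -0.0]
ft_force: [-0.6, 0.1, -0.8]
grip_width: 0.0284
```

```bash
python3 avg.py 4
```

```text
28.65 F [ 0.43  0.35 -0.55] [0.42 0.69 0.28] T [-0.0127  0.0017  0.0104] [0.0354 0.0411 0.0152] P [0.56237 0.02572 0.19544]
```

{"op": "drive_tool", "data": {
  "steps": [0, 0, 0.0005, 0, 0, 0, 1, 0, 0, 0.0005, 0, 0, 0, 1, 0, 0, 0, 0, 0, 0, 1, 0, 0, 0, 0, 0, 0, 1]
}}

```text
clock: 28.98
eef_pos: [0.5624, 0.0257, 0.1944]
tool_rot: [0.993, 0.116, -0.0, -0.0]
ft_force: [0.2, -0.5, -1.3]
grip_width: 0.0283
```

```bash
python3 avg.py 4
```

```text
29.1833 F [ 0.21 -0.06 -1.34] [0.5  0.18 0.46] T [0.0128 0.0044 0.0178] [0.0109 0.0112 0.0287] P [0.56235 0.02571 0.19443]
```

Not touching yet.

{"op": "drive_tool", "data": {
  "steps": [0, 0, 0.0004, 0, 0, 0, 1, 0, 0, 0.0004, 0, 0, 0, 1, 0, 0, 0, 0, 0, 0, 1, 0, 0, 0, 0, 0, 0, 1]
}}

```text
clock: 29.52
eef_pos: [0.5624, 0.0257, 0.1938]
tool_rot: [0.993, 0.116, 0.0, 0.0]
ft_force: [0.5, 0.2, -0.2]
grip_width: 0.0284
```

```bash
python3 avg.py 4
```

```text
29.7167 F [-0.38 -0.63  1.  ] [0.43 0.28 0.27] T [ 0.002   0.0826 -0.0245] [0.0199 0.0136 0.0526] P [0.56242 0.02572 0.19379]
```

{"op": "drive_tool", "data": {
  "steps": [0, 0, 0.0004, 0, 0, 0, 1, 0, 0, 0.0003, 0, 0, 0, 1, 0, 0, 0, 0, 0, 0, 1, 0, 0, 0, 0, 0, 0, 1]
}}

```text
clock: 30.05
eef_pos: [0.5624, 0.0257, 0.1932]
tool_rot: [0.993, 0.116, 0.0, 0.0]
ft_force: [0.2, 0.3, 2.9]
grip_width: 0.028
```

```bash
python3 avg.py 4
```

```text
30.25 F [-0.44 -0.16  2.49] [0.17 0.26 0.75] T [-0.0312  0.1438  0.0055] [0.0174 0.0471 0.0163] P [0.56242 0.02571 0.1931 ]
```

The tube is on the bowl floor with a 2–3.5 N reaction. Release, with the fingers above the rim, and go straight up.

{"op": "drive_tool", "data": {
  "steps": [0, 0, 0, 0, 0, 0, 0.3, 0, 0, 0, 0, 0, 0, 0.1, 0, 0, 0, 0, 0, 0, -0.2, 0, 0, 0, 0, 0, 0, -0.6, 0, 0, 0, 0, 0, 0, -1, 0, 0, 0, 0, 0, 0, -1, 0, 0, 0, 0, 0, 0, -1]
}}

```text
clock: 30.83
eef_pos: [0.5624, 0.0257, 0.1928]
tool_rot: [0.993, 0.116, -0.0, -0.0]
ft_force: [-0.1, 0.3, -0.4]
grip_width: 0.0854
```

```bash
python3 pl.py; python3 avg.py 2
```

```text
t 30.8333 pos [0.5624 0.0257 0.1928] jawdeg 13.34 rotvec tilt [-1.e-04  0.e+00 -1.e+00] f [-0.11  0.31 -0.43] w 0.0854 tip 0.0726
30.9333 F [-0.25 -0.05 -0.1 ] [0.13 0.13 0.67] T [-0.0006  0.0179  0.012 ] [0.0036 0.0453 0.0275] P [0.56238 0.02571 0.19289]
```

{"op": "drive_tool", "data": {
  "steps": [0, 0, -0.005, 0, 0, 0, -1, 0, 0, -0.015, 0, 0, 0, -1, 0, 0, -0.03, 0, 0, 0, -1, 0, 0, -0.03, 0, 0, 0, -1, 0, 0, -0.03, 0, 0, 0, -1, -0.02, 0.02, -0.01, 0, 0, 0, -1, -0.03, 0.025, 0, 0, 0, 0, -1, -0.03, 0.025, 0, 0, 0, 0, -1]
}}

```text
clock: 31.6
eef_pos: [0.5009, -0.0612, 0.3145]
tool_rot: [0.993, 0.117, 0.002, 0.001]
ft_force: [0.5, -0.3, 0.2]
grip_width: 0.0854
```

{"op": "drive_tool", "data": {
  "steps": [-0.02, 0.034, 0, 0, 0, 0, -1, -0.02, 0.034, 0, 0, 0, 0, -1, -0.02, 0.034, 0, 0, 0, 0, -1, -0.01, 0.03, 0, 0, 0, 0, -1, 0, 0.02, 0, 0, 0, 0, -1, 0, 0, 0, 0, 0, 0, -1, 0, 0, 0, 0, 0, 0, -1, 0, 0, 0, 0, 0, 0, -1]
}}

```text
clock: 32.27
eef_pos: [0.4675, -0.2244, 0.3131]
tool_rot: [0.993, 0.116, -0.0, -0.0]
ft_force: [0.4, -0.3, 0.2]
grip_width: 0.0852
```

```bash
python3 pl.py; python3 - <<'E'
from h import *
p,d=vision.camera("scene"); np.save("s9p.npy",p); np.save("s9d.npy",d); crop(p,280,150,390,270,5,"pics/f1.png"); cv2.imwrite("pics/f0.png",p[:,:,::-1])
p2,d2=vision.camera("top"); crop(p2,265,135,375,250,5,"pics/f1t.png")
for n,dd in(("scene",d),("top",d2)):
    c=cloud(n,dd); r=np.hypot(c[...,0]-.563,c[...,1]-.026)
    q=c[(r<.03)&(c[...,2]>.138)&(c[...,2]<.17)]; print(n,"tube top",len(q),q.mean(0) if len(q) else 0)
    q=c[(r<.037)&(r>.024)&(c[...,2]>.110)&(c[...,2]<.124)]; A=np.c_[q[:,:2]-[.563,.026],np.ones(len(q))]
    print("rim",len(q),np.linalg.lstsq(A,q[:,2],rcond=None)[0],circ(q[:,:2]))
E
```

```text
t 32.2667 pos [ 0.4675 -0.2244  0.3131] jawdeg 13.34 rotvec tilt [-2.e-04  6.e-04 -1.e+00] f [ 0.37 -0.28  0.2 ] w 0.0852 tip 0.0726
scene tube top 121 [0.56472363 0.02580609 0.14304009]
rim 123 [-0.00125415  0.00085976  0.11447774] (np.float64(0.5635823817263014), np.float64(0.02643540798855104), np.float64(0.02934126573833167))
top tube top 131 [0.56346735 0.02546535 0.14351121]
rim 114 [-0.00238085 -0.00616287  0.11539643] (np.float64(0.5637330535183926), np.float64(0.026484535135980758), np.float64(0.02931493839315599))
```

View pics/f1.png

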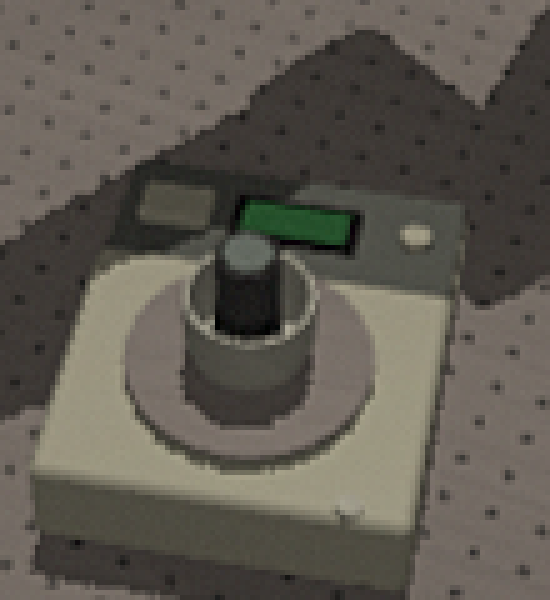

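View pics/f1t.png

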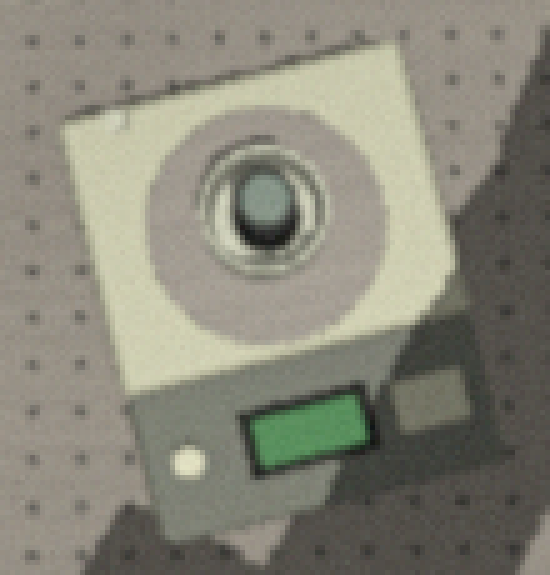

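View pics/f0.png

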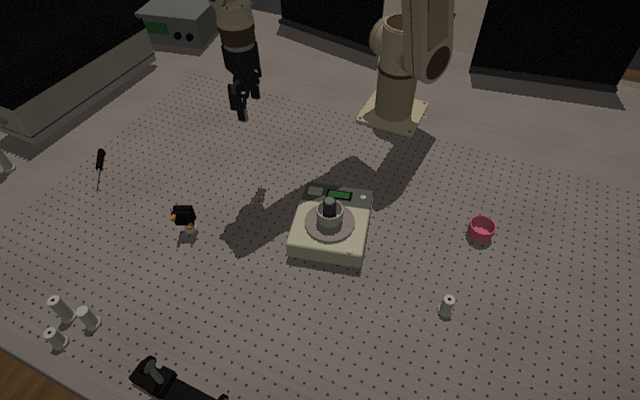

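The final views show the tube upright in the level bowl: top view crop (265,200), scene view (330,208). The bystanders are where they were and the arm is clear.

```bash
python3 -c "
from workcell import job_done
print(job_done())"
```

```text
the job is handed in; nothing more can be done
None
```

The lens tube is standing upright in the bowl on the balance. The job is handed in, with about 32 s of the 72 s used.

- **Bowl:** I found the ring by feel. The foot caught lightly on its inner wall with about 2.6 N sideways, and I eased that off before lowering. Contact with the pan came about 6 mm below the ring top. After release the rim measured level, with a slope of about 0.006.
- **Tare:** I pressed the key to its stop at about 10 N and held it for about 1.8 s, with the bowl seated and nothing touching it. I could not read the display, so I have not seen the tare itself confirmed.
- **Tube:** I lowered it until I felt contact at 2–3.5 N, then let go. Its top measured at a height of about 0.143 m, where it should be.
- **Last checks:** The rim is still level in both cameras, the highest force I read on the balance was about 10 N, and the pink bowl, pedestal and mirror mount have not moved.

One disagreement: the cameras read about 0.9 mm off from the robot's own position in x and y. The force readings settled the bowl's position.

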